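# Clear the reed pan and press its reed blocks home

### The arm

A 6-joint arm with a two-finger parallel gripper is mounted at the origin on the work surface. World frame = base frame: x ahead of the robot, y to its left, z up, the work surface at z = 0. Lengths are in mm, angles in rad, forces in N, time in s.
With the tool pointing down it reaches from about 350 to 975 mm from the base axis. Payload 4.9 kg.
Tool frame: the origin (TCP) lies midway between the tips of the shut fingers; the grasp point (between the pads) lies 19 mm behind it; z points along the fingers, y is the line along which they close (so a half turn about z gives the same grasp; the last joint's range is limited). The gripper opens to 85 mm and grips with 20 to 120 N. Pads are 22 mm wide; open, the fingers measure 114 mm over their backs; the gripper's body (76 mm by 85 mm) begins 54 mm behind the grasp point. The pads swing forward as they close: fully open they stand 13 mm farther back than shut.
Start: joints at [-1.465, 0.053, 1.613, -0, 1.476, -0.119], TCP at [139.316, -609.256, 231.304] pointing down, gripper open.
Joint ranges: [-3.01, 3.01], [-1.01, 2.22], [0.06, 2.58], [-1.02, 4.17], [0.09, 2.62], [-3.14, 3.14]. Speed limits (rad/s): [2.57, 2.57, 3.14, 3.14, 3.14, 3.14].

### API

Orientations are given as a rotation vector (axis times angle).
In Python, from plant import arm, eyes, workorder gives the robot as it stands. The module is installed in compiled form; this text tells all that it offers.
- The arm moves only by the tool play_rows, never from a script. Its arguments are lists of equal length, an entry for each row: "translation": the shift along the tool's x, y, z in m, a list of three; "delta_rot": the turn, a rotation vector about the tool's x, y, z in rad, a list of three; "hand": the opening, from 0 (shut) to 1 (fully open). In form: {"translation": [[dx, dy, dz], ...], "delta_rot": [[wx, wy, wz], ...], "hand": [hand, ...]}. A call has exactly 5 rows; each row is the pose to reach, as a shift and turn from the pose commanded when the call began, along the tool's axes at that moment; what a row does not reach only later rows make up. A row lasts 1/12 s, in which the tool goes at most 41.7 mm and 7.16 degrees, less where a joint would pass 70% of its speed; a pose out of reach is approached as far as the arm can. A call with a gripper value outside its range is refused whole. The fingers move at their own pace and stop on an object; "grip_force" is the grip in N (left out, the last holds). Time passes only in rows, so rows that repeat a pose let the fingers close, or fill a call up. It gives the time, the measured TCP pose, the force, the opening and the grip force at its end, in the units of the state.
- arm.state(): the state, without advancing time (a new reading comes with each control period).
- eyes.read_camera(name): name is "scene" or "top" or "wrist"; returns a dict with "pixels" (400x640x3 uint8, blue, green, red), "vertical_fov" (degrees; the focal length in pixels is half the picture's height over the tangent of half this angle, whatever the lens; pixels are square), "cx", "cy" (the principal point, pixels), "dist_coeffs" ([k1, k2, p1, p2, k3] as OpenCV has them; the pictures are not rectified), "R" (3x3) and "t" (3): a world point X has camera coordinates R X + t; the wrist camera has in their place "T_tool_cam" (4x4, takes a point from camera to tool coordinates, whose origin is the TCP and whose axes are the flange's). Camera axes: x right, y down, z forward; pixel columns grow to the right and rows downward; lengths in mm; the calibration is good to about 2 mm. A picture is of the moment at which its call begins: read the wrist's pose just before it. There is no depth.
- workorder.finish_job(): hands the job in; it is judged then, once.
Trained networks look in a picture, given as the dict that the camera call returned (one of the last four; its "shot" number tells which), for a name from the list of things; names that differ only in an ending like _2 or _b are one class to them, and where a whole thing is asked for, a point or a joint stands for the part that bears it (a point fixed in the world has none). Each returns a list of dicts, best first, with "p" (0 to 1); they miss things now and then, are a little off and sometimes report something else, mostly with a low value. They report only what shows in the picture. A call takes as long as a camera call.
- eyes.regions_of(query, picture): "mask" (400x640 bool, what is visible of it) and "uv" ([column, row] in pixels, amid what is visible of it).
- eyes.spot_point(query, picture): "uv" ([column, row] in pixels: a listed point, or the origin of a listed thing).
The state is a dict: "t": time; "joints": joint angles; "qvel": joint speeds; "joint_efforts": joint torques, N m; "eef_pos": TCP position; "eef_rot": TCP orientation; "contact_force": force on the tool from outside, world axes, zero at the start; "ft_torque": the same for the moment, N m; "width": finger opening in mm; "grasp_force": force on a finger pad.
Only numpy, scipy, OpenCV 4.12 (cv2) and the standard library are available. Lean on these libraries where they do the work, as an engineer would, in place of code of your own. Each camera call takes 0.05 s, during which the arm holds its last target. There are 200 camera calls.

### The job

Clear the cracked walnut frame corner off the reed pan and lay it flat in the middle of the scrap tray. Then fit every reed block that is on the bench into the reed pan, brass plate up, each in a free pocket of its own length, and press each one fully home so that its plate is flush with the pan. Leave the dental mirror and the bone bushes where they are.

Things in the scene. Friction and masses are not known exactly. Their poses are not given: they have to be found in the camera images.
- pan_face (a point): Centre of the upper face of the reed pan, a fixed brown wooden board 290 mm (its x) by 138 mm (its y) and 42 mm high on the bench. Five open rectangular pockets lie in a row along its x, 54 mm apart, each with its length along the pan's y. z points up out of the face.
- mirror: Bystander: brass-rimmed dental mirror lying flat on the bench beyond the pan, 160 mm long, 5 mm thick; origin under its shank.
- bush0: Bystander: bone pivot bush, a ring 28 mm across and 22 mm high standing on the bench; origin at its underside.
- bush1: Bystander: second bone pivot bush, the same.
- tray_in (a point): Centre of the inner floor of the plywood scrap tray, fixed on the bench: 200 x 200 mm outside, 35 mm high, walls 5 mm, floor 5 mm thick; open on top. Its x and y run along the sides.
- corner_mid (a point): Cracked walnut bellows frame corner, an L of two legs each 110 mm long outside, 22 mm wide, 20 mm high, lying flat on the reed pan across some pockets. This point is the middle of its 110 x 110 mm outer square, half-way up (10 mm), so it is in the open crook of the L, not in the wood. One leg runs along the L's x at y = -44 mm, the other along its y at x = -44 mm. About 0.11 kg.
- corner_grip (a point): A good place to hold the walnut corner: in the leg that runs along its x (axes as for corner_mid), 10 mm towards the elbow from the leg's middle, half-way up; the wood is 22 mm wide across y here. It lies at (-10, -44) mm from corner_mid in the L's axes.
- corner: The same walnut corner; origin at the middle of its outer square, at its underside.
- pocket0 (a point): Centre of the mouth of pocket 0 (counted along the pan's x), level with the pan's face: a short pocket, 76 mm (pan's y) by 38 mm (pan's x) with a further 3 mm bevel, 5 mm deep, around the mouth, 32 mm deep. Two sprung brass ramps, 28 mm wide, at the middle of its long walls stop a block about 13 mm deep under its own weight; from there push it down near its middle (up to about 10 N) until it meets the floor; the ramps then hold it.
- pocket1 (a point): Centre of the mouth of pocket 1 (counted along the pan's x), level with the pan's face: a long pocket, 100 mm (pan's y) by 38 mm (pan's x) with a further 3 mm bevel, 5 mm deep, around the mouth, 32 mm deep. Two sprung brass ramps, 28 mm wide, at the middle of its long walls stop a block about 13 mm deep under its own weight; from there push it down near its middle (up to about 10 N) until it meets the floor; the ramps then hold it.
- pocket2 (a point): Centre of the mouth of pocket 2 (counted along the pan's x), level with the pan's face: a short pocket, 76 mm (pan's y) by 38 mm (pan's x) with a further 3 mm bevel, 5 mm deep, around the mouth, 32 mm deep. Two sprung brass ramps, 28 mm wide, at the middle of its long walls stop a block about 13 mm deep under its own weight; from there push it down near its middle (up to about 10 N) until it meets the floor; the ramps then hold it.
- pocket3 (a point): Centre of the mouth of pocket 3 (counted along the pan's x), level with the pan's face: a long pocket, 100 mm (pan's y) by 38 mm (pan's x) with a further 3 mm bevel, 5 mm deep, around the mouth, 32 mm deep. Two sprung brass ramps, 28 mm wide, at the middle of its long walls stop a block about 13 mm deep under its own weight; from there push it down near its middle (up to about 10 N) until it meets the floor; the ramps then hold it.
- pocket4 (a point): Centre of the mouth of pocket 4 (counted along the pan's x), level with the pan's face: a short pocket, 76 mm (pan's y) by 38 mm (pan's x) with a further 3 mm bevel, 5 mm deep, around the mouth, 32 mm deep. Two sprung brass ramps, 28 mm wide, at the middle of its long walls stop a block about 13 mm deep under its own weight; from there push it down near its middle (up to about 10 N) until it meets the floor; the ramps then hold it.
- short0_mid (a point): Short reed block (may be absent), 72 mm long (its y), 34 mm wide (its x), 32 mm high, pale maple with a brass reed plate on top; stands loose on the bench at the start, plate upwards. This point is its centre, 16 mm above its underside and 16 mm below its brass face; z points up out of the plate. Either way round fits. About 70 g.
- short1_mid (a point): Short reed block (may be absent), 72 mm long (its y), 34 mm wide (its x), 32 mm high, pale maple with a brass reed plate on top; stands loose on the bench at the start, plate upwards. This point is its centre, 16 mm above its underside and 16 mm below its brass face; z points up out of the plate. Either way round fits. About 70 g.
- short2_mid (a point): Short reed block (may be absent), 72 mm long (its y), 34 mm wide (its x), 32 mm high, pale maple with a brass reed plate on top; stands loose on the bench at the start, plate upwards. This point is its centre, 16 mm above its underside and 16 mm below its brass face; z points up out of the plate. Either way round fits. About 70 g.
- long0_mid (a point): Long reed block (may be absent), 96 mm long (its y), 34 mm wide (its x), 32 mm high, pale maple with a brass reed plate on top; stands loose on the bench at the start, plate upwards. This point is its centre, 16 mm above its underside and 16 mm below its brass face; z points up out of the plate. Either way round fits. About 90 g.
- long1_mid (a point): Long reed block (may be absent), 96 mm long (its y), 34 mm wide (its x), 32 mm high, pale maple with a brass reed plate on top; stands loose on the bench at the start, plate upwards. This point is its centre, 16 mm above its underside and 16 mm below its brass face; z points up out of the plate. Either way round fits. About 90 g.

How it is judged:
By the outcome, as a careful person would: the job done as asked, in the order asked, and still so for the second after the job is handed in, with the robot touching nothing.
Of short0, short1, short2, long0, long1 only 3 to 5 are there at a start; the rules pass over those that are not, and their reading is None.
At some moment in a run one of short0, short1, short2, long0, long1 may be knocked a few centimetres aside while the robot is not near it.
Once in a run the grip may slacken for a moment while it holds something.
It also fails if it takes over 210 s, if anything falls off the work surface, if the arm or the gripper's body presses on something with over 40 N, if the wrist force passes 120 N, or if a joint passes its speed limit or range.

## Working session

There is one attempt and no reset: what is moved stays moved. The work goes in short steps, Python scripts to look and compute and a tool call to move; the robot and the scene stay as the last step left them, time stands still between calls to the robot, and variables do not carry over. Pictures are saved under pics/ and viewed, at most 14 in all, crops included, and the job is handed in when it is done.

Besides the shell and the picture viewer there is one more tool, called after ">>>" by a JSON object that holds its "name" and its "arguments", one argument or row to a line. play_rows: Moves the arm, as the interface text tells. Its arguments: {"type":"object","properties":{"translation":{"type":"array","items":{"type":"array","items":{"type":"number"}}},"delta_rot":{"type":"array","items":{"type":"array","items":{"type":"number"}}},"hand":{"type":"array","items":{"type":"number"}},"grip_force":{"type":"number"}},"required":["translation","delta_rot","hand"]}

```bash
mkdir -p pics
python3 - <<'E'
from plant import arm,eyes
import cv2,numpy as np
s=arm.state();print({k:np.round(v,3).tolist() for k,v in s.items()})
for n in["scene","top"]:
    p=eyes.read_camera(n);cv2.imwrite(f"pics/{n}0.png",p["pixels"])
    print(n,p["vertical_fov"],p["cx"],p["cy"],p["dist_coeffs"],np.round(p["R"],3).tolist(),np.round(p["t"],1))
    for q in["pan_face","pocket0","pocket4","tray_in","corner_mid","corner_grip","short0_mid","long0_mid","mirror","bush0"]:
        print(q,[(np.round(d["uv"]).tolist(),round(d["p"],2)) for d in eyes.spot_point(q,p)][:6])
E
```

```text
{'t': 0.0, 'joints': [-1.465, 0.053, 1.614, -0.0, 1.476, -0.119], 'qvel': [0.0, 0.001, -0.0, -0.0, 0.0, -0.001], 'joint_efforts': [0.0, -39.368, -37.017, -0.0, 0.007, -0.0], 'eef_pos': [139.249, -608.655, 230.056], 'eef_rot': [-3.12, -0.352, 0.0], 'contact_force': [-0.207, -0.376, 0.094], 'ft_torque': [0.005, -0.057, 0.024], 'grasp_force': 0.0, 'width': 85.335}
scene 53.32732122588911 328.28045192582664 197.00131946347403 [-0.06682801  0.          0.          0.          0.        ] [[0.108, 0.994, 0.015], [0.71, -0.066, -0.701], [-0.695, 0.086, -0.713]] [ -56.3 -375.2 1295.5]
pan_face [([343.0, 185.0], 0.98)]
pocket0 [([350.0, 216.0], 0.93), ([341.0, 168.0], 0.89), ([347.0, 183.0], 0.77), ([348.0, 201.0], 0.76)]
pocket4 [([350.0, 216.0], 0.93), ([341.0, 168.0], 0.89), ([347.0, 183.0], 0.77), ([348.0, 201.0], 0.76)]
tray_in [([465.0, 178.0], 0.74)]
corner_mid [([346.0, 185.0], 0.57), ([344.0, 167.0], 0.54)]
corner_grip [([366.0, 186.0], 0.84)]
short0_mid []
long0_mid []
mirror [([324.0, 284.0], 0.78)]
bush0 [([448.0, 250.0], 0.7), ([480.0, 249.0], 0.47)]
top 44.375308588066936 315.6500355766925 193.55938116217993 [0.03919625 0.         0.         0.         0.        ] [[-0.015, -1.0, 0.011], [-0.989, 0.013, -0.149], [0.149, -0.014, -0.989]] [   5.3  597.7 1082.7]
pan_face [([450.0, 262.0], 0.64), ([298.0, 222.0], 0.58)]
pocket0 [([300.0, 199.0], 0.98), ([293.0, 269.0], 0.96), ([296.0, 220.0], 0.86), ([300.0, 249.0], 0.76)]
pocket4 [([300.0, 199.0], 0.98), ([293.0, 269.0], 0.96), ([296.0, 220.0], 0.86), ([300.0, 249.0], 0.76)]
tray_in [([171.0, 240.0], 0.92)]
corner_mid [([295.0, 214.0], 0.96), ([298.0, 203.0], 0.72)]
corner_grip [([274.0, 218.0], 0.76)]
short0_mid [([447.0, 263.0], 0.38)]
long0_mid []
mirror [([328.0, 132.0], 0.57)]
bush0 [([192.0, 152.0], 0.65), ([217.0, 156.0], 0.56)]
```

View pics/scene0.png

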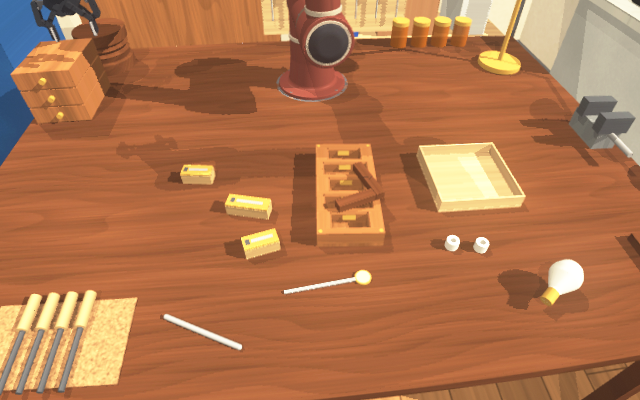

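View pics/top0.png

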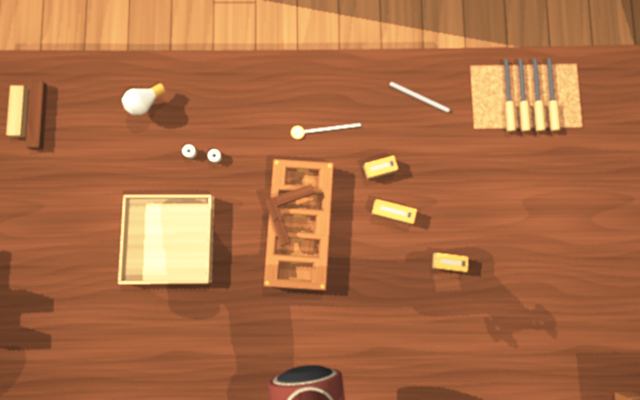

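```bash
cat > h.py <<'E'
import numpy as np,cv2
from plant import arm,eyes
from scipy.optimize import minimize
from scipy.spatial.transform import Rotation as Ro
def cam(name):
    s=arm.state();p=eyes.read_camera(name)
    if name=="wrist":
        T=np.eye(4);T[:3,:3]=Ro.from_rotvec(s["eef_rot"]).as_matrix();T[:3,3]=s["eef_pos"]
        M=np.linalg.inv(T@np.array(p["T_tool_cam"]));p["R"],p["t"]=M[:3,:3],M[:3,3]
    f=200/np.tan(np.radians(p["vertical_fov"])/2)
    p["K"]=np.array([[f,0,p["cx"]],[0,f,p["cy"]],[0,0,1.]]);p["d"]=np.array(p["dist_coeffs"],float)
    p["R"]=np.array(p["R"]);p["t"]=np.array(p["t"],float)
    return p
def proj(p,X):
    return cv2.projectPoints(np.array(X,float).reshape(-1,1,3),cv2.Rodrigues(p["R"])[0],p["t"],p["K"],p["d"])[0].reshape(-1,2)
def back(p,uv,z):
    n=cv2.undistortPoints(np.array(uv,float).reshape(-1,1,2),p["K"],p["d"]).reshape(-1,2)
    d=np.c_[n,np.ones(len(n))]@p["R"];c=-p["R"].T@p["t"]
    return c+d*((z-c[2])/d[:,2])[:,None]
# boxes: list of (x0,x1,y0,y1,z0,z1) in the object's frame
BOX={"short":[(-17,17,-36,36,0,32)],"long":[(-17,17,-48,48,0,32)],"pan":[(-145,145,-69,69,0,42)],
 "tray":[(-100,100,-100,100,0,35)],"corner":[(-55,55,-55,-33,0,20),(-55,-33,-55,55,0,20)]}
def corners(b,q,z=0):
    P=np.array([[x,y,w] for x in b[:2] for y in b[2:4] for w in b[4:]],float)
    c,s=np.cos(q[2]),np.sin(q[2])
    return np.c_[q[0]+c*P[:,0]-s*P[:,1],q[1]+s*P[:,0]+c*P[:,1],P[:,2]+z]
def sil(p,bs,q,z,k=4):
    m=np.zeros((400*k,640*k),np.uint8)
    for b in bs:
        h=cv2.convexHull(np.float32((proj(p,corners(b,q,z))+.5)*k))
        cv2.fillConvexPoly(m,np.int32(np.round(h*16)),1,shift=4)
    return m
def fit(views,kind,q0,z=0,hull=False):
    """views: [(picture,mask)]; returns (x,y,yaw),mean IoU"""
    k=4;V=[]
    for p,m in views:
        M=cv2.resize(m.astype(np.uint8),None,fx=k,fy=k,interpolation=cv2.INTER_NEAREST)
        V.append((p,M))
    def c(q): 
        o=0
        for p,M in V:
            S=sil(p,BOX[kind],q,z);o+=1-(S&M).sum()/max(1,(S|M).sum())
        return o/len(V)
    r=minimize(c,q0,method="Nelder-Mead",options=dict(initial_simplex=np.array(q0)+np.array([[0,0,0],[8,0,0],[0,8,0],[0,0,.15]]),xatol=.05,fatol=1e-5,maxiter=120))
    return r.x,1-r.fun
E
python3 - <<'E'
from h import *
P={n:cam(n) for n in("scene","top")}
for q in("short0","long0","corner","pan_face","tray_in"):
    for n in P:
        for d in eyes.regions_of(q,P[n])[:5]:
            print(q,n,round(d["p"],2),np.round(d["uv"]),d["mask"].sum(),np.round(back(P[n],[d["uv"]],20)[0]))
R={n:{q:eyes.regions_of(q,P[n]) for q in("corner",)} for n in P}
import pickle
# pan/tray/pockets points
for n in P:
    for q,z in(("pocket0",42),("tray_in",5),("corner_mid",52),("corner_grip",52),("bush0",0),("mirror",0)):
        for d in eyes.spot_point(q,P[n])[:5]: print(n,q,round(d["p"],2),np.round(back(P[n],[d["uv"]],z)[0]))
p=cam("wrist");print(p["T_tool_cam"],p["vertical_fov"],p["cx"],p["cy"],p["d"])
E
```

```text
Traceback (most recent call last):
ValueError: it knows: bush, corner, corner_grip, corner_mid, long0_mid, long1_mid, mirror, pan_face, pocket, short0_mid, short1_mid, short2_mid, tray_in
```

Run:
```python
from h import *
P={n:cam(n) for n in("scene","top")}
def reg(q,p):
    try: return eyes.regions_of(q,p)[:5]
    except Exception as e: print(q,e); return []
for q in("short0_mid","long0_mid","corner","pan_face","tray_in"):
    for n in P:
        for d in reg(q,P[n]):
            print(q,n,round(d["p"],2),np.round(d["uv"]),d["mask"].sum(),np.round(back(P[n],[d["uv"]],20)[0]))
for n in P:
    for q,z in(("pocket",42),("tray_in",5),("corner_mid",52),("corner_grip",52),("bush",0),("mirror",0)):
        for d in eyes.spot_point(q,P[n])[:5]: print(n,q,round(d["p"],2),np.round(back(P[n],[d["uv"]],z)[0]))
p=cam("wrist");print(p["T_tool_cam"],p["vertical_fov"],p["cx"],p["cy"],p["d"])
```

```text
short0_mid scene 0.72 [452. 241.] 170 [697. 238.  20.]
long0_mid scene 0.19 [340. 195.] 5410 [543.  25.  20.]
corner scene 0.77 [359. 196.] 907 [550.  68.  20.]
corner scene 0.59 [341. 196.] 5359 [546.  26.  20.]
corner top 0.66 [284. 202.] 946 [582.  71.  20.]
pan_face scene 0.96 [341. 197.] 5380 [550.  25.  20.]
pan_face top 0.96 [300. 229.] 6834 [519.  34.  20.]
tray_in scene 0.64 [467. 178.] 5641 [516. 336.  20.]
tray_in top 0.85 [165. 241.] 8207 [495. 344.  20.]
scene pocket 0.97 [577.  36.  42.]
scene pocket 0.87 [486.  33.  42.]
scene pocket 0.86 [638.  31.  42.]
scene pocket 0.77 [524.  34.  42.]
scene pocket 0.57 [422.  45.  42.]
scene tray_in 0.79 [500. 350.   5.]
scene corner_mid 0.93 [547.  49.  52.]
scene corner_mid 0.33 [528.  41.  52.]
scene corner_grip 0.7 [547.  90.  52.]
scene corner_grip 0.33 [640.  32.  52.]
scene bush 0.72 [693. 238.   0.]
scene bush 0.68 [708. 297.   0.]
scene mirror 0.57 [769. -32.   0.]
top pocket 0.96 [473.  37.  42.]
top pocket 0.86 [531.  43.  42.]
top pocket 0.83 [420.  46.  42.]
top pocket 0.73 [580.  36.  42.]
top pocket 0.7 [635.  31.  42.]
top tray_in 0.63 [502. 341.   5.]
top corner_mid 0.89 [543.  41.  52.]
top corner_mid 0.43 [534.  35.  52.]
top corner_grip 0.77 [545.  93.  52.]
top bush 0.68 [707. 299.   0.]
top bush 0.52 [706. 233.   0.]
top mirror 0.65 [755. -31.   0.]
top mirror 0.49 [ 674. -164.    0.]
[[-5.69587828e-04 -9.58420076e-01 -2.85360533e-01  7.27072471e+01]
 [ 9.99999114e-01 -2.02567757e-04 -1.31567710e-03 -1.08598951e+00]
 [ 1.20316650e-03 -2.85361029e-01  9.58419342e-01 -1.42315301e+02]
 [ 0.00000000e+00  0.00000000e+00  0.00000000e+00  1.00000000e+00]] 67.6316771762514 319.5787772423686 203.41408192341788 [-0.02166371  0.          0.          0.          0.        ]
```

```bash
cat >> h.py <<'E'
def yellow(p):
    h=cv2.cvtColor(p["pixels"],cv2.COLOR_BGR2HSV)
    return ((h[...,0]>=19)&(h[...,0]<=36)&(h[...,1]>60)&(h[...,2]>110)).astype(np.uint8)
def comp(p,uv):
    n,l,st,ce=cv2.connectedComponentsWithStats(cv2.morphologyEx(yellow(p),cv2.MORPH_CLOSE,np.ones((3,3))))
    i=1+np.argmin(np.hypot(*(ce[1:]-uv).T)+(st[1:,4]<40)*1e3)
    return l==i,st[i],ce[i]
E
python3 - <<'E'
from h import *
P={n:cam(n) for n in("scene","top")}
S,T=P["scene"],P["top"]
vis=[S["pixels"].copy(),T["pixels"].copy()]
def show(kind,q,z=0):
    for p,v in zip((S,T),vis):
        for b in BOX[kind]: cv2.polylines(v,[np.int32(cv2.convexHull(np.float32(proj(p,corners(b,q,z)))))],1,(0,255,0))
for nm,kind,us,ut in(("A","short",(198,175),(450,262)),("B","long",(248,207),(394,211)),("C","short",(261,244),(380,167))):
    ms,a,b=comp(S,us);mt,c,d=comp(T,ut)
    x=back(T,[d],16)[0]
    for y0 in(0,):
        best=max((fit([(S,ms),(T,mt)],kind,[x[0],x[1],y]) for y in(-.3,.3)),key=lambda r:r[1])
        one=[np.round(fit([v],kind,best[0])[0],2) for v in((S,ms),(T,mt))]
    print(nm,kind,a[4],c[4],np.round(best[0],2),round(best[1],3),one);show(kind,best[0])
for q,kind,q0 in(("pan_face","pan",[528,39,1.5]),("tray_in","tray",[501,345,0])):
    V=[]
    for p in(S,T):
        m=eyes.regions_of(q,p)[0]["mask"];c=np.vstack(cv2.findContours(cv2.morphologyEx(m.astype(np.uint8),cv2.MORPH_OPEN,np.ones((5,5))),0,2)[0])
        M=np.zeros((400,640),np.uint8);cv2.fillConvexPoly(M,cv2.convexHull(c),1);V.append((p,M))
    r=fit(V,kind,q0);print(kind,np.round(r[0],3),r[1],[np.round(fit([v],kind,r[0])[0],2) for v in V]);show(kind,r[0])
V=[(p,eyes.regions_of("corner",p)[0]["mask"]) for p in(S,T)]
for y in(-2.8,-1.9,-1.2,2.5):
    r=fit(V,"corner",[545,45,y],42);print("corner",np.round(r[0],3),r[1])
    if r[1]>.6: show("corner",r[0],42)
cv2.imwrite("pics/fit.png",np.hstack([cv2.resize(vis[0][120:280,160:540],None,fx=1,fy=1),])) 
a=cv2.resize(vis[0][130:270,170:530],(770,300));b=cv2.resize(vis[1][140:300,110:480],(770,300))
cv2.imwrite("pics/fit.png",np.vstack([a,b]))
E
```

```text
A short 327 420 [ 4.3840e+02 -3.0971e+02 -1.2000e-01] 0.623 [array([ 4.3262e+02, -3.0907e+02, -1.0000e-01]), array([ 4.3966e+02, -3.1097e+02, -1.0000e-01])]
B long 466 517 [ 5.5673e+02 -1.8437e+02 -2.6000e-01] 0.581 [array([ 5.4921e+02, -1.8182e+02, -3.4000e-01]), array([ 5.5879e+02, -1.8581e+02, -2.3000e-01])]
C short 650 367 [ 6.6312e+02 -1.5598e+02  2.6000e-01] 0.704 [array([ 6.6030e+02, -1.5478e+02,  2.6000e-01]), array([ 6.6609e+02, -1.5944e+02,  3.1000e-01])]
pan [531.287  38.375   3.064] 0.9738855091638654 [array([529.45,  39.04,   3.06]), array([531.59,  37.5 ,   3.07])]
tray [ 5.00688e+02  3.41060e+02 -1.30000e-02] 0.9727087916114243 [array([ 4.9767e+02,  3.4257e+02, -2.0000e-02]), array([ 5.0141e+02,  3.4017e+02, -1.0000e-02])]
corner [548.81   44.148  -2.811] 0.889859275752054
corner [548.981  44.222  -2.817] 0.8900020502166566
corner [548.009  43.626  -1.279] 0.3573758697156042
corner [548.953  44.095   3.474] 0.8894630522022946
```

View pics/fit.png

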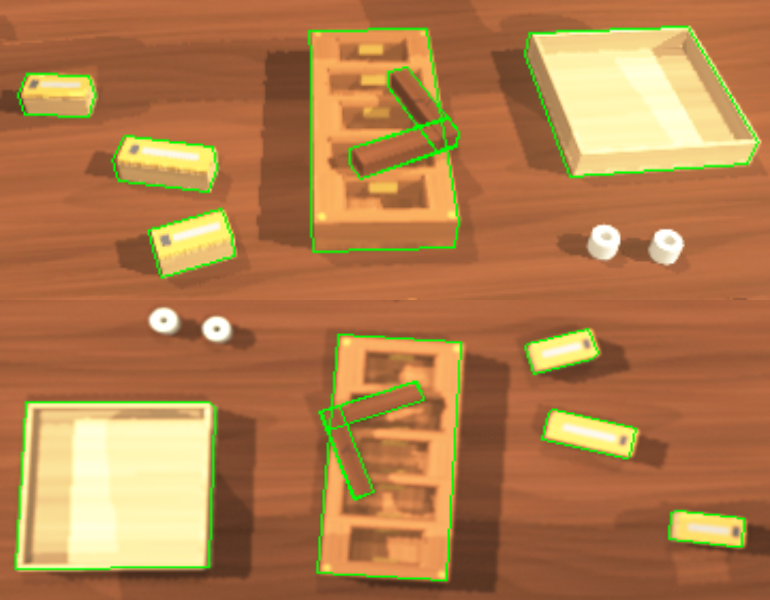

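>>> {"name": "play_rows", "arguments": {
  "translation": [
    [0.11,-0.118,0],
    [0.11,-0.118,0],
    [0.11,-0.118,0],
    [0.11,-0.118,0],
    [0.11,-0.118,0]
  ],
  "delta_rot": [
    [0,0,0],
    [0,0,0],
    [0,0,0],
    [0,0,0],
    [0,0,0]
  ],
  "hand": [1,1,1,1,1]
}}

```text
t: 3.27
eef_pos: [222.7, -465.3, 231.0]
eef_rot: [-3.119, -0.359, -0.002]
contact_force: [0.6, -0.4, 0.2]
width: 85.5
grasp_force: 0.0
```

>>> {"name": "play_rows", "arguments": {
  "translation": [
    [0.11,-0.118,0],
    [0.11,-0.118,0],
    [0.11,-0.118,0],
    [0.11,-0.118,0],
    [0.11,-0.118,0]
  ],
  "delta_rot": [
    [0,0,0],
    [0,0,0],
    [0,0,0],
    [0,0,0],
    [0,0,0]
  ],
  "hand": [1,1,1,1,1]
}}

```text
t: 3.68
eef_pos: [303.4, -326.3, 231.5]
eef_rot: [-3.12, -0.361, -0.003]
contact_force: [-0.1, -0.8, 0.2]
width: 85.7
grasp_force: 0.0
```

>>> {"name": "play_rows", "arguments": {
  "translation": [
    [0.11,-0.118,0],
    [0.11,-0.118,0],
    [0.11,-0.118,0],
    [0.11,-0.118,0],
    [0.11,-0.118,0]
  ],
  "delta_rot": [
    [0,0,0],
    [0,0,0],
    [0,0,0],
    [0,0,0],
    [0,0,0]
  ],
  "hand": [1,1,1,1,1]
}}

```text
t: 4.1
eef_pos: [384.3, -186.7, 231.7]
eef_rot: [-3.119, -0.364, -0.003]
contact_force: [0.3, -0.3, -0.6]
width: 85.3
grasp_force: 0.0
```

>>> {"name": "play_rows", "arguments": {
  "translation": [
    [0.11,-0.118,0],
    [0.11,-0.118,0],
    [0.11,-0.118,0],
    [0.11,-0.118,0],
    [0.11,-0.118,0]
  ],
  "delta_rot": [
    [0,0,0],
    [0,0,0],
    [0,0,0],
    [0,0,0],
    [0,0,0]
  ],
  "hand": [1,1,1,1,1]
}}

```text
t: 4.52
eef_pos: [465.1, -47.6, 231.5]
eef_rot: [-3.119, -0.361, -0.002]
contact_force: [-0.1, -0.3, -0.4]
width: 85.2
grasp_force: 0.0
```

>>> {"name": "play_rows", "arguments": {
  "translation": [
    [0.11,-0.118,0],
    [0.11,-0.118,0],
    [0.11,-0.118,0],
    [0.11,-0.118,0],
    [0.11,-0.118,0]
  ],
  "delta_rot": [
    [0,0,-0.1],
    [0,0,-0.1],
    [0,0,-0.1],
    [0,0,-0.1],
    [0,0,-0.1]
  ],
  "hand": [1,1,1,1,1]
}}

```text
t: 4.93
eef_pos: [546.2, 91.4, 231.0]
eef_rot: [-3.098, -0.514, -0.001]
contact_force: [-0.3, -1.2, 0.6]
width: 85.9
grasp_force: 0.0
```

```bash
cat >> h.py <<'E'
def mv(x,y,z,th=None):
    s=arm.state();R=Ro.from_rotvec(s["eef_rot"]).as_matrix();cur=np.arctan2(R[1,0],R[0,0])
    d=R.T@(np.array([x,y,z])-s["eef_pos"]);dr=0 if th is None else -((th-cur+np.pi)%(2*np.pi)-np.pi)
    print("pos",np.round(s["eef_pos"],1),"th %.3f tilt %s -> trans mm %s  rotz %.3f"%(cur,np.round(R[:2,2],4),np.round(d,1),dr),"w",round(s["width"],1),"t",round(s["t"],1))
E
python3 - <<'E'
from h import *
p=cam("wrist");cv2.imwrite("pics/w1.png",p["pixels"])
for d in eyes.regions_of("corner",p)[:2]:
    r=fit([(p,d["mask"])],"corner",[549,44,-2.815],42);print(d["p"],d["mask"].sum(),np.round(r[0],3),r[1])
for q,z in(("corner_grip",52),("corner_mid",52),("pocket",42),("pan_face",42)):
    for d in eyes.spot_point(q,p)[:5]: print(q,round(d["p"],2),np.round(d["uv"]),np.round(back(p,[d["uv"]],z)[0],1))
mv(544.3,89.1,44,.327)
E
```

```text
0.86 4017 [548.023  44.927  -2.814] 0.9592706462512557
corner_grip 0.81 [323. 186.] [544.7  89.   52. ]
corner_grip 0.68 [558. 334.] [ 455.8 -268.1   52. ]
pocket 0.91 [324. 284.] [423.4  45.8  42. ]
pocket 0.89 [402. 123.] [635.2  29.9  42. ]
pocket 0.79 [337. 249.] [473.3  46.   42. ]
pocket 0.73 [383. 168.] [583.9  30.7  42. ]
pocket 0.62 [359. 207.] [531.7  40.1  42. ]
pan_face 0.75 [358. 209.] [529.3  40.8  42. ]
pos [543.8  86.9 231.3] th 0.323 tilt [ 0.0001 -0.0004] -> trans mm [  1.2  -2.  187.3]  rotz -0.004 w 85.4 t 5.2
```

View pics/w1.png

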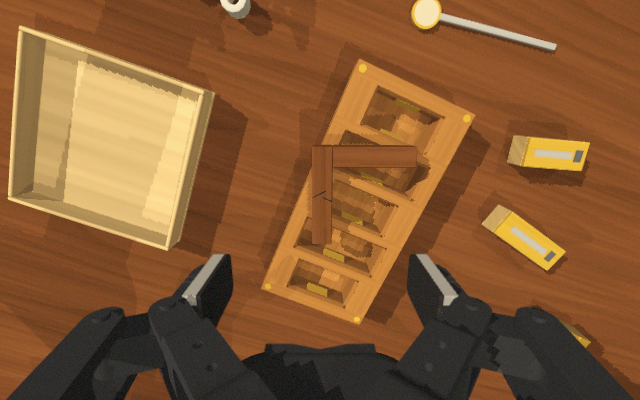

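>>> {"name": "play_rows", "arguments": {
  "translation": [
    [0.001,-0.002,0.035],
    [0.001,-0.002,0.07],
    [0.001,-0.002,0.105],
    [0.001,-0.002,0.14],
    [0.001,-0.002,0.14]
  ],
  "delta_rot": [
    [0,0,0],
    [0,0,0],
    [0,0,0],
    [0,0,0],
    [0,0,0]
  ],
  "hand": [0.7,0.7,0.7,0.7,0.7]
}}

```text
t: 5.65
eef_pos: [538.2, 89.2, 83.5]
eef_rot: [-3.099, -0.505, 0.022]
contact_force: [-2.4, -0.4, -0.5]
width: 59.9
grasp_force: 0.0
```

>>> {"name": "play_rows", "arguments": {
  "translation": [
    [0,0,0.015],
    [0,0,0.03],
    [0,0,0.045],
    [0,0,0.045],
    [0,0,0.045]
  ],
  "delta_rot": [
    [0,0,0],
    [0,0,0],
    [0,0,0],
    [0,0,0],
    [0,0,0]
  ],
  "hand": [0.7,0.7,0.7,0.7,0.7]
}}

```text
t: 6.07
eef_pos: [544.6, 90.0, 47.5]
eef_rot: [3.1, 0.506, 0.001]
contact_force: [0.1, 0.4, 0.6]
width: 59.7
grasp_force: 0.0
```

```bash
python3 -c "
from h import *
mv(544.3,89.3,45,.327)"
```

```text
pos [544.6  90.   47.5] th 0.324 tilt [ 0.0005 -0.0001] -> trans mm [-0.5  0.6  2.5]  rotz -0.003 w 59.7 t 6.1
```

>>> {"name": "play_rows", "arguments": {
  "translation": [
    [0,0,0.001],
    [0,0,0.002],
    [0,0,0.002],
    [0,0,0.002],
    [0,0,0.002]
  ],
  "delta_rot": [
    [0,0,0],
    [0,0,0],
    [0,0,0],
    [0,0,0],
    [0,0,0]
  ],
  "hand": [0,0,0,0,0],
  "grip_force": 60
}}

```text
t: 6.48
eef_pos: [545.4, 90.7, 45.9]
eef_rot: [3.1, 0.508, 0.004]
contact_force: [0.3, -0.5, 5.4]
width: 20.5
grasp_force: 62.3
```

>>> {"name": "play_rows", "arguments": {
  "translation": [
    [0,0,0],
    [0,0,0],
    [0,0,0],
    [0,0,0],
    [0,0,0]
  ],
  "delta_rot": [
    [0,0,0],
    [0,0,0],
    [0,0,0],
    [0,0,0],
    [0,0,0]
  ],
  "hand": [0,0,0,0,0]
}}

```text
t: 6.9
eef_pos: [545.4, 90.7, 45.9]
eef_rot: [3.1, 0.508, 0.003]
contact_force: [-1.0, -0.2, 6.1]
width: 20.4
grasp_force: 62.4
```

>>> {"name": "play_rows", "arguments": {
  "translation": [
    [0,0,-0.01],
    [0,0,-0.03],
    [0,0,-0.05],
    [0,0,-0.07],
    [0,0,-0.08]
  ],
  "delta_rot": [
    [0,0,0],
    [0,0,0],
    [0,0,0],
    [0,0,0],
    [0,0,0]
  ],
  "hand": [0,0,0,0,0]
}}

```text
t: 7.32
eef_pos: [545.3, 90.9, 127.2]
eef_rot: [3.1, 0.508, 0.005]
contact_force: [1.1, 0.9, -1.4]
width: 20.6
grasp_force: 61.5
```

```bash
python3 -c "
from h import *
print(arm.state()['grasp_force'],arm.state()['contact_force'])
mv(511,385,125,0)"
```

```text
61.47301197052002 [ 1.10214214  0.87935326 -1.4394376 ]
pos [545.3  90.9 127.2] th 0.325 tilt [0.0033 0.0002] -> trans mm [  61.4 -289.7    2.1]  rotz 0.325 w 20.6 t 7.3
```

>>> {"name": "play_rows", "arguments": {
  "translation": [
    [0.006,-0.028,0],
    [0.012,-0.058,0],
    [0.018,-0.088,0],
    [0.025,-0.118,0],
    [0.031,-0.147,0]
  ],
  "delta_rot": [
    [0,0,0],
    [0,0,0],
    [0,0,0],
    [0,0,0],
    [0,0,0]
  ],
  "hand": [0,0,0,0,0]
}}

```text
t: 7.73
eef_pos: [525.9, 241.3, 123.9]
eef_rot: [-3.1, -0.508, 0.001]
contact_force: [-0.0, -0.1, 0.3]
width: 20.4
grasp_force: 61.5
```

>>> {"name": "play_rows", "arguments": {
  "translation": [
    [0.006,-0.03,0],
    [0.012,-0.06,0],
    [0.018,-0.09,0],
    [0.024,-0.118,0],
    [0.03,-0.143,0]
  ],
  "delta_rot": [
    [0,0,0.065],
    [0,0,0.13],
    [0,0,0.195],
    [0,0,0.26],
    [0,0,0.325]
  ],
  "hand": [0,0,0,0,0]
}}

```text
t: 8.15
eef_pos: [508.4, 386.7, 123.7]
eef_rot: [3.141, -0.004, -0.002]
contact_force: [0.7, 0.2, -0.8]
width: 20.5
grasp_force: 61.5
```

>>> {"name": "play_rows", "arguments": {
  "translation": [
    [0,0,0.02],
    [0,0,0.04],
    [0,0,0.06],
    [0,0,0.07],
    [0,0,0.07]
  ],
  "delta_rot": [
    [0,0,0],
    [0,0,0],
    [0,0,0],
    [0,0,0],
    [0,0,0]
  ],
  "hand": [0,0,0,0,0]
}}

```text
t: 8.57
eef_pos: [507.0, 383.6, 50.3]
eef_rot: [3.138, -0.0, -0.01]
contact_force: [-0.4, -0.2, -1.3]
width: 20.5
grasp_force: 61.5
```

Run:
```python
from h import *
print(arm.state()['grasp_force'],arm.state()['contact_force'])
mv(511,385,9,0)
T=cam("top")
for d in eyes.regions_of("corner",T)[:1]:
    r=fit([(T,d["mask"])],"corner",[501,341,3.14],50);print(d["p"],np.round(r[0],3),r[1])
```

```text
61.45726203918457 [-0.41561593 -0.22368428 -1.310907  ]
pos [507.  383.6  50.3] th -0.000 tilt [-0.0063 -0.0036] -> trans mm [ 4.3 -1.6 41.3]  rotz -0.000 w 20.5 t 8.6
0.73 [501.   341.     3.14] 0.0
```

>>> {"name": "play_rows", "arguments": {
  "translation": [
    [0.004,-0.002,0.01],
    [0.004,-0.002,0.02],
    [0.004,-0.002,0.03],
    [0.004,-0.002,0.036],
    [0.004,-0.002,0.04]
  ],
  "delta_rot": [
    [0,0,0],
    [0,0,0],
    [0,0,0],
    [0,0,0],
    [0,0,0]
  ],
  "hand": [0,0,0,0,0]
}}

```text
t: 9.08
eef_pos: [512.7, 386.5, 12.5]
eef_rot: [3.14, -0.001, -0.003]
contact_force: [-0.7, 0.5, -1.8]
width: 20.2
grasp_force: 61.5
```

>>> {"name": "play_rows", "arguments": {
  "translation": [
    [0,0,0],
    [0,0,0],
    [0,0,0],
    [0,0,0],
    [0,0,0]
  ],
  "delta_rot": [
    [0,0,0],
    [0,0,0],
    [0,0,0],
    [0,0,0],
    [0,0,0]
  ],
  "hand": [0,0,0,0,0]
}}

```text
t: 9.5
eef_pos: [513.9, 387.3, 15.0]
eef_rot: [-3.141, 0.0, -0.002]
contact_force: [-0.1, 0.3, -0.9]
width: 20.4
grasp_force: 61.5
```

>>> {"name": "play_rows", "arguments": {
  "translation": [
    [-0.003,0.002,0.002],
    [-0.003,0.002,0.004],
    [-0.003,0.002,0.006],
    [-0.003,0.002,0.006],
    [-0.003,0.002,0.006]
  ],
  "delta_rot": [
    [0,0,0],
    [0,0,0],
    [0,0,0],
    [0,0,0],
    [0,0,0]
  ],
  "hand": [0,0,0,0,0]
}}

```text
t: 9.92
eef_pos: [510.5, 385.0, 9.0]
eef_rot: [3.141, -0.0, -0.001]
contact_force: [-5.1, -2.3, 6.7]
width: 20.7
grasp_force: 62.2
```

>>> {"name": "play_rows", "arguments": {
  "translation": [
    [0,0,0],
    [0,0,0],
    [0,0,0],
    [0,0,0],
    [0,0,0]
  ],
  "delta_rot": [
    [0,0,0],
    [0,0,0],
    [0,0,0],
    [0,0,0],
    [0,0,0]
  ],
  "hand": [0,0,0,0,0]
}}

```text
t: 10.33
eef_pos: [510.5, 385.0, 9.0]
eef_rot: [3.141, -0.0, -0.001]
contact_force: [-3.4, -1.4, 4.9]
width: 20.4
grasp_force: 62.2
```

>>> {"name": "play_rows", "arguments": {
  "translation": [
    [0,0,0],
    [0,0,0],
    [0,0,0],
    [0,0,0],
    [0,0,0]
  ],
  "delta_rot": [
    [0,0,0],
    [0,0,0],
    [0,0,0],
    [0,0,0],
    [0,0,0]
  ],
  "hand": [0.48,0.48,0.48,0.48,0.48]
}}

```text
t: 10.75
eef_pos: [510.5, 385.0, 8.1]
eef_rot: [3.142, -0.0, -0.0]
contact_force: [-0.1, 0.4, 0.1]
width: 41.0
grasp_force: 0.0
```

>>> {"name": "play_rows", "arguments": {
  "translation": [
    [0,0,-0.02],
    [0,0,-0.05],
    [0,0,-0.09],
    [0,0,-0.13],
    [0,0,-0.17]
  ],
  "delta_rot": [
    [0,0,0],
    [0,0,0],
    [0,0,0],
    [0,0,0],
    [0,0,0]
  ],
  "hand": [0.48,0.48,0.48,0.6,0.7]
}}

```text
t: 11.17
eef_pos: [510.1, 384.8, 179.6]
eef_rot: [3.141, -0.0, -0.001]
contact_force: [0.6, -0.1, -0.2]
width: 59.5
grasp_force: 0.0
```

>>> {"name": "play_rows", "arguments": {
  "translation": [
    [0.005,0.165,-0.06],
    [0.005,0.165,-0.06],
    [0.005,0.165,-0.06],
    [0.005,0.165,-0.06],
    [0.005,0.165,-0.06]
  ],
  "delta_rot": [
    [0,0,-0.5],
    [0,0,-0.5],
    [0,0,-0.5],
    [0,0,-0.5],
    [0,0,-0.5]
  ],
  "hand": [0.75,0.75,0.75,0.75,0.75]
}}

```text
t: 11.58
eef_pos: [516.6, 216.4, 241.2]
eef_rot: [3.042, 0.778, 0.006]
contact_force: [0.4, 1.0, 0.3]
width: 63.9
grasp_force: 0.0
```

>>> {"name": "play_rows", "arguments": {
  "translation": [
    [-0.071,0.143,0],
    [-0.071,0.143,0],
    [-0.071,0.143,0],
    [-0.071,0.143,0],
    [-0.071,0.143,0]
  ],
  "delta_rot": [
    [0,0,-0.5],
    [0,0,-0.5],
    [0,0,-0.5],
    [0,0,-0.5],
    [0,0,-0.5]
  ],
  "hand": [0.75,0.75,0.75,0.75,0.75]
}}

```text
t: 12.0
eef_pos: [521.7, 56.2, 238.3]
eef_rot: [2.755, 1.505, -0.001]
contact_force: [-0.7, 1.2, -1.1]
width: 63.6
grasp_force: 0.0
```

>>> {"name": "play_rows", "arguments": {
  "translation": [
    [-0.131,0.091,0],
    [-0.131,0.091,0],
    [-0.131,0.091,0],
    [-0.131,0.091,0],
    [-0.131,0.091,0]
  ],
  "delta_rot": [
    [0,0,-0.45],
    [0,0,-0.45],
    [0,0,-0.45],
    [0,0,-0.45],
    [0,0,-0.45]
  ],
  "hand": [0.75,0.75,0.75,0.75,0.75]
}}

```text
t: 12.42
eef_pos: [527.3, -103.9, 238.3]
eef_rot: [2.352, 2.08, -0.002]
contact_force: [-1.2, 0.4, 0.4]
width: 63.9
grasp_force: 0.0
```

>>> {"name": "play_rows", "arguments": {
  "translation": [
    [0,0,0],
    [0,0,0],
    [0,0,0],
    [0,0,0],
    [0,0,0]
  ],
  "delta_rot": [
    [0,0,0],
    [0,0,0],
    [0,0,0],
    [0,0,0],
    [0,0,0]
  ],
  "hand": [0.75,0.75,0.75,0.75,0.75]
}}

```text
t: 12.83
eef_pos: [527.6, -97.5, 238.3]
eef_rot: [-2.35, -2.085, -0.0]
contact_force: [0.3, 0.3, 0.5]
width: 63.9
grasp_force: 0.0
```

Run:
```python
from h import *
mv(530,-100,230,1.45)
p=cam("wrist");T=cam("top")
v=p["pixels"].copy()
def rep(p,q,kind,q0,z=0,hull=False):
    for d in eyes.regions_of(q,p)[:2]:
        m=d["mask"].astype(np.uint8)
        r=fit([(p,m)],kind,q0,z);print(q,round(d["p"],2),np.round(d["uv"]),m.sum(),np.round(r[0],3),round(r[1],3))
rep(p,"pan_face","pan",[531,38,-.08]);rep(T,"pan_face","pan",[531,38,-.08]);rep(T,"corner","corner",[501,341,3.14],5)
for d in eyes.spot_point("pocket",p)[:5]: print("pocket",round(d["p"],2),np.round(back(p,[d["uv"]],42)[0],1))
for q in("short0_mid","long0_mid"):
    for d in eyes.spot_point(q,p)[:4]: print(q,round(d["p"],2),np.round(d["uv"]),np.round(back(p,[d["uv"]],16)[0],1))
cv2.imwrite("pics/w2.png",v)
```

```text
pos [527.6 -97.5 238.3] th 1.452 tilt [0.0001 0.0002] -> trans mm [-2.2  2.7  8.3]  rotz 0.002 w 63.9 t 12.8
pan_face 0.86 [302.  62.] 33773 [ 5.30084e+02  3.99250e+01 -8.00000e-02] 0.995
pan_face 0.66 [276. 324.] 1180 [ 5.31e+02  3.80e+01 -8.00e-02] 0.0
pan_face 0.57 [298. 224.] 7364 [ 5.3173e+02  3.7772e+01 -7.8000e-02] 0.952
corner 0.93 [152. 226.] 951 [499.134 340.871   3.13 ] 0.932
pocket 0.81 [475.4  43.6  42. ]
pocket 0.76 [585.1  35.5  42. ]
pocket 0.71 [634.9  30.2  42. ]
pocket 0.59 [527.2  40.6  42. ]
pocket 0.55 [422.2  45.2  42. ]
```

View pics/w2.png

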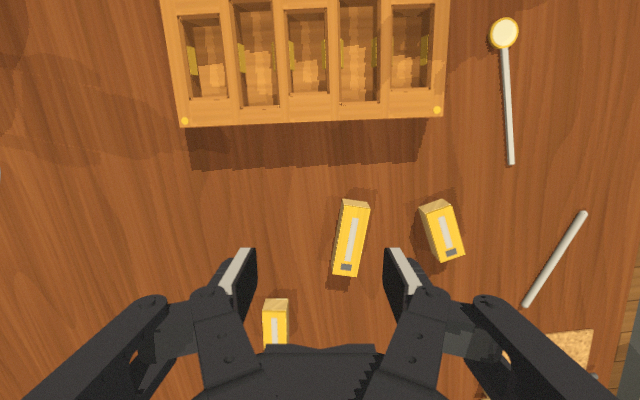

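```bash
cat >> h.py <<'E'
PAN=np.array([530.1,39.6,-.079])
def pocket(i):
    o=(i-2)*54;return PAN[0]+o*np.cos(PAN[2]),PAN[1]+o*np.sin(PAN[2])
def block(p,kind,xy,yaws=(-.3,0,.3)):
    m,st,ce=comp(p,proj(p,[[xy[0],xy[1],20]])[0])
    r=max((fit([(p,m)],kind,[*back(p,[ce],20)[0][:2],y]) for y in yaws),key=lambda r:r[1])
    print(kind,"px",np.round(ce),st[4],"pose",np.round(r[0],3),"iou",round(r[1],3));return r[0]
E
python3 - <<'E'
from h import *
p=cam("wrist")
q=block(p,"long",(557,-184));block(p,"short",(663,-157));print(pocket(1),pocket(3))
mv(q[0],q[1],150,q[2]+np.pi/2)
E
```

```text
long px [351. 235.] 1760 pose [ 5.56029e+02 -1.82872e+02 -2.52000e-01] iou 0.775
short px [442. 228.] 1540 pose [ 6.77237e+02 -1.86775e+02  2.86000e-01] iou 0.781
(np.float64(476.2684193805473), np.float64(43.86156403346964)) (np.float64(583.9315806194527), np.float64(35.33843596653036))
pos [527.5 -98.9 238.3] th 1.450 tilt [-0.0001  0.    ] -> trans mm [-79.9  38.5  88.3]  rotz 0.131 w 64.3 t 13.3
```

Run:
```python
from h import *
p=cam("wrist");hsv=cv2.cvtColor(p["pixels"],cv2.COLOR_BGR2HSV)
for n,(u,v) in dict(end=(355,204),end2=(434,207),side2=(428,232),plate=(345,225),reed=(352,240),dark=(346,267),bench=(390,230),shadow=(460,210)).items(): print(n,hsv[v,u])
for q in("short0_mid","long0_mid"):
    for d in eyes.regions_of(q,p): print(q,round(d["p"],2),np.round(d["uv"]),d["mask"].sum())
cv2.imwrite("pics/c1.png",np.hstack([cv2.resize(p["pixels"][190:290,320:480],None,fx=3,fy=3,interpolation=0),cv2.cvtColor(255*cv2.resize(yellow(p)[190:290,320:420],None,fx=3,fy=3),8)]))
```

```text
end [ 21 129 234]
end2 [ 19 126 225]
side2 [ 18 138 139]
plate [ 22 184 254]
reed [ 20  37 225]
dark [ 21  32 128]
bench [ 12 184 155]
shadow [ 13 184 137]
long0_mid 0.29 [306.  60.] 33650
```

View pics/c1.png

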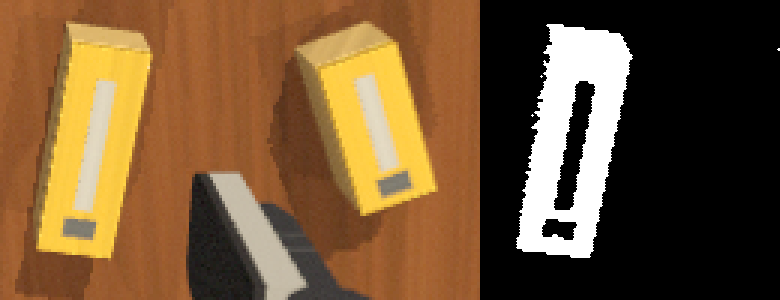

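```bash
cat >> h.py <<'E'
def yellow(p):
    h=cv2.cvtColor(p["pixels"],cv2.COLOR_BGR2HSV)
    m=((h[...,0]>=16)&(h[...,0]<=36)&(h[...,1]>60)&(h[...,2]>70)).astype(np.uint8)
    c=[a for a in cv2.findContours(m,0,2)[0] if cv2.contourArea(a)>60]
    return cv2.drawContours(np.zeros_like(m),c,-1,1,-1)
E
python3 - <<'E'
from h import *
p=cam("wrist");T=cam("top");S=cam("scene")
for c in(p,T,S):
    q=block(c,"long",(557,-184));block(c,"short",(663,-157));block(c,"short",(438,-310))
    if c is p: mv(q[0],q[1],150,q[2]+np.pi/2)
E
```

```text
long px [350. 236.] 2233 pose [ 5.55859e+02 -1.82422e+02 -2.62000e-01] iou 0.973
short px [442. 229.] 1945 pose [ 6.76820e+02 -1.86538e+02  2.59000e-01] iou 0.973
short px [275. 320.] 1132 pose [ 4.37116e+02 -3.06197e+02 -1.53000e-01] iou 0.763
pos [527.5 -99.  238.3] th 1.450 tilt [0.0001 0.    ] -> trans mm [-79.4  38.2  88.3]  rotz 0.141 w 64.0 t 13.6
long px [353. 178.] 111 pose [634.372 -91.197   0.989] iou 0.158
short px [399. 157.] 235 pose [ 6.82434e+02 -1.96865e+02  2.81000e-01] iou 0.435
short px [450. 262.] 562 pose [ 4.38656e+02 -3.11025e+02 -1.39000e-01] iou 0.941
long px [248. 206.] 913 pose [ 5.53753e+02 -1.82530e+02 -2.61000e-01] iou 0.95
short px [244. 250.] 855 pose [ 6.75685e+02 -1.86884e+02  2.49000e-01] iou 0.961
short px [197. 174.] 614 pose [ 4.34960e+02 -3.08923e+02 -1.43000e-01] iou 0.95
```

>>> {"name": "play_rows", "arguments": {
  "translation": [
    [-0.03,0.014,0.03],
    [-0.06,0.028,0.06],
    [-0.079,0.038,0.088],
    [-0.079,0.038,0.118],
    [-0.079,0.038,0.138]
  ],
  "delta_rot": [
    [0,0,0.05],
    [0,0,0.1],
    [0,0,0.141],
    [0,0,0.141],
    [0,0,0.141]
  ],
  "hand": [0.75,0.75,0.75,0.75,0.75]
}}

```text
t: 14.0
eef_pos: [554.4, -182.8, 96.8]
eef_rot: [-2.492, -1.907, 0.003]
contact_force: [0.1, 0.1, -0.4]
width: 63.9
grasp_force: 0.0
```

>>> {"name": "play_rows", "arguments": {
  "translation": [
    [0,0,0.02],
    [0,0,0.03],
    [0,0,0.03],
    [0,0,0.03],
    [0,0,0.03]
  ],
  "delta_rot": [
    [0,0,0],
    [0,0,0],
    [0,0,0],
    [0,0,0],
    [0,0,0]
  ],
  "hand": [0.75,0.75,0.75,0.75,0.75]
}}

```text
t: 14.42
eef_pos: [556.8, -182.3, 72.1]
eef_rot: [2.49, 1.911, 0.002]
contact_force: [0.4, -0.0, 0.2]
width: 64.1
grasp_force: 0.0
```

Run:
```python
from h import *
mv(555.9,-182.4,8,-.262+np.pi/2)
```

```text
pos [ 556.8 -182.3   72.1] th 1.309 tilt [ 0.0025 -0.0012] -> trans mm [-0.3 -1.  64.1]  rotz 0.000 w 64.1 t 14.4
```

>>> {"name": "play_rows", "arguments": {
  "translation": [
    [0,-0.001,0.02],
    [0,-0.001,0.04],
    [0,-0.001,0.055],
    [0,-0.001,0.063],
    [0,-0.001,0.063]
  ],
  "delta_rot": [
    [0,0,0],
    [0,0,0],
    [0,0,0],
    [0,0,0],
    [0,0,0]
  ],
  "hand": [0.75,0.75,0.75,0.75,0.75]
}}

```text
t: 14.83
eef_pos: [554.3, -181.4, 6.7]
eef_rot: [-2.491, -1.912, 0.001]
contact_force: [-0.3, -0.8, -0.4]
width: 64.4
grasp_force: 0.0
```

>>> {"name": "play_rows", "arguments": {
  "translation": [
    [0,0,0],
    [0,0,0],
    [0,0,0],
    [0,0,0],
    [0,0,0]
  ],
  "delta_rot": [
    [0,0,0],
    [0,0,0],
    [0,0,0],
    [0,0,0],
    [0,0,0]
  ],
  "hand": [0.2,0.1,0,0,0],
  "grip_force": 60
}}

```text
t: 15.25
eef_pos: [556.4, -182.4, 9.5]
eef_rot: [2.49, 1.91, 0.003]
contact_force: [0.7, -0.2, 6.4]
width: 32.9
grasp_force: 61.2
```

>>> {"name": "play_rows", "arguments": {
  "translation": [
    [0,0,0],
    [0,0,0],
    [0,0,0],
    [0,0,0],
    [0,0,0]
  ],
  "delta_rot": [
    [0,0,0],
    [0,0,0],
    [0,0,0],
    [0,0,0],
    [0,0,0]
  ],
  "hand": [0,0,0,0,0]
}}

```text
t: 15.67
eef_pos: [556.4, -182.4, 9.5]
eef_rot: [2.49, 1.91, 0.003]
contact_force: [-0.0, -0.2, 6.2]
width: 32.8
grasp_force: 61.2
```

>>> {"name": "play_rows", "arguments": {
  "translation": [
    [0,0,-0.01],
    [0,0,-0.03],
    [0,0,-0.06],
    [0,0,-0.09],
    [0,0,-0.12]
  ],
  "delta_rot": [
    [0,0,0],
    [0,0,0],
    [0,0,0],
    [0,0,0],
    [0,0,0]
  ],
  "hand": [0,0,0,0,0]
}}

```text
t: 16.08
eef_pos: [553.9, -181.3, 128.4]
eef_rot: [-2.492, -1.911, 0.001]
contact_force: [1.1, -0.4, -1.4]
width: 32.8
grasp_force: 60.4
```

>>> {"name": "play_rows", "arguments": {
  "translation": [
    [0,0,0],
    [0,0,0],
    [0,0,0],
    [0,0,0],
    [0,0,0]
  ],
  "delta_rot": [
    [0,0,0],
    [0,0,0],
    [0,0,0],
    [0,0,0],
    [0,0,0]
  ],
  "hand": [0,0,0,0,0]
}}

```text
t: 16.5
eef_pos: [553.4, -181.1, 125.1]
eef_rot: [-2.49, -1.91, 0.003]
contact_force: [-0.1, -0.3, -2.1]
width: 32.7
grasp_force: 60.5
```

Run:
```python
from h import *
mv(*pocket(3),128,-.079+np.pi/2)
p=cam("wrist");cv2.imwrite("pics/w3.png",p["pixels"])
```

```text
pos [ 553.4 -181.1  125.1] th 1.309 tilt [-0.0035  0.0017] -> trans mm [216.9 -26.6  -2.6]  rotz -0.183 w 32.7 t 16.5
```

View pics/w3.png

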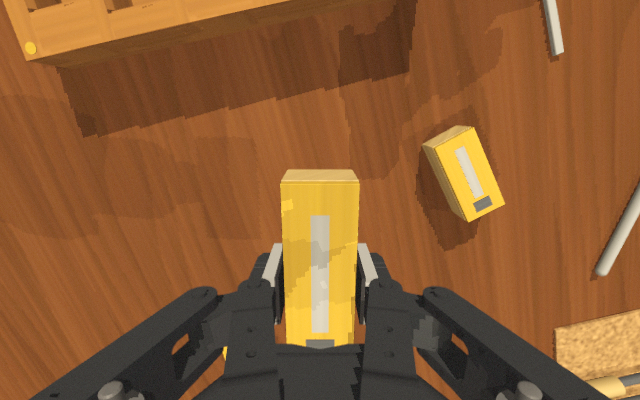

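>>> {"name": "play_rows", "arguments": {
  "translation": [
    [0.015,-0.002,0],
    [0.045,-0.006,0],
    [0.075,-0.009,0],
    [0.105,-0.013,0],
    [0.13,-0.016,0]
  ],
  "delta_rot": [
    [0,0,0],
    [0,0,0],
    [0,0,0],
    [0,0,0],
    [0,0,0]
  ],
  "hand": [0,0,0,0,0]
}}

```text
t: 16.97
eef_pos: [572.3, -50.2, 126.1]
eef_rot: [-2.491, -1.911, 0.002]
contact_force: [0.6, -0.4, -1.2]
width: 32.8
grasp_force: 60.5
```

>>> {"name": "play_rows", "arguments": {
  "translation": [
    [0.025,-0.003,0],
    [0.05,-0.006,0],
    [0.07,-0.009,0],
    [0.08,-0.01,0],
    [0.087,-0.011,0]
  ],
  "delta_rot": [
    [0,0,-0.04],
    [0,0,-0.08],
    [0,0,-0.12],
    [0,0,-0.16],
    [0,0,-0.183]
  ],
  "hand": [0,0,0,0,0]
}}

```text
t: 17.38
eef_pos: [584.5, 36.0, 126.4]
eef_rot: [-2.303, -2.135, 0.002]
contact_force: [-0.2, -0.1, -0.5]
width: 32.9
grasp_force: 60.5
```

>>> {"name": "play_rows", "arguments": {
  "translation": [
    [0,0,0.015],
    [0,0,0.03],
    [0,0,0.045],
    [0,0,0.055],
    [0,0,0.055]
  ],
  "delta_rot": [
    [0,0,0],
    [0,0,0],
    [0,0,0],
    [0,0,0],
    [0,0,0]
  ],
  "hand": [0,0,0,0,0]
}}

```text
t: 17.8
eef_pos: [582.6, 34.4, 69.0]
eef_rot: [-2.305, -2.129, 0.007]
contact_force: [-0.7, -1.0, -0.3]
width: 32.9
grasp_force: 60.5
```

>>> {"name": "play_rows", "arguments": {
  "translation": [
    [0,0,0],
    [0,0,0],
    [0,0,0],
    [0,0,0],
    [0,0,0]
  ],
  "delta_rot": [
    [0,0,0],
    [0,0,0],
    [0,0,0],
    [0,0,0],
    [0,0,0]
  ],
  "hand": [0,0,0,0,0]
}}

```text
t: 18.22
eef_pos: [585.4, 34.8, 73.3]
eef_rot: [2.307, 2.131, 0.002]
contact_force: [0.4, 1.2, -0.5]
width: 33.4
grasp_force: 60.5
```

Run:
```python
from h import *
mv(*pocket(3),42,-.079+np.pi/2)
p=cam("wrist");cv2.imwrite("pics/w4.png",p["pixels"])
for d in eyes.regions_of("pan_face",p)[:1]:
    m=d["mask"];print(d["p"],m.sum())
for d in eyes.spot_point("pocket",p)[:5]: print("pocket",round(d["p"],2),np.round(back(p,[d["uv"]],42)[0],1))
```

```text
pos [585.4  34.8  73.3] th 1.492 tilt [ 0.0016 -0.0001] -> trans mm [ 0.4 -1.6 31.2]  rotz -0.000 w 33.4 t 18.2
0.9 69648
pocket 0.91 [475.7  44.9  42. ]
pocket 0.88 [421.2  46.3  42. ]
pocket 0.82 [529.5  40.3  42. ]
pocket 0.69 [638.3  29.6  42. ]
```

View pics/w4.png

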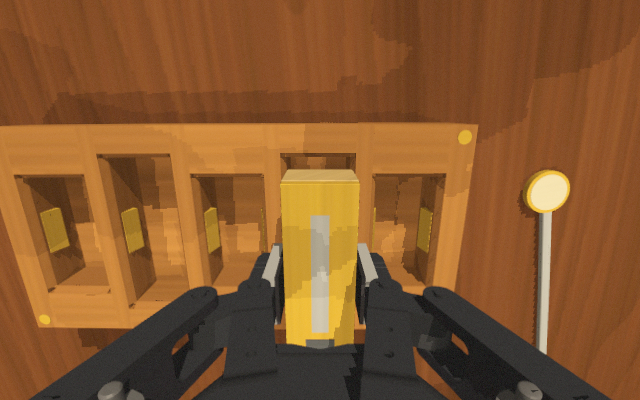

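>>> {"name": "play_rows", "arguments": {
  "translation": [
    [0,-0.001,0.008],
    [0,-0.0015,0.015],
    [0,-0.0015,0.02],
    [0,-0.0015,0.024],
    [0,-0.0015,0.028]
  ],
  "delta_rot": [
    [0,0,0],
    [0,0,0],
    [0,0,0],
    [0,0,0],
    [0,0,0]
  ],
  "hand": [0,0,0,0,0]
}}

```text
t: 18.78
eef_pos: [583.0, 35.1, 43.4]
eef_rot: [-2.307, -2.132, 0.001]
contact_force: [0.9, -0.5, -0.5]
width: 32.4
grasp_force: 60.5
```

>>> {"name": "play_rows", "arguments": {
  "translation": [
    [0,0,0.002],
    [0,0,0.002],
    [0,0,0.002],
    [0,0,0.002],
    [0,0,0.002]
  ],
  "delta_rot": [
    [0,0,0],
    [0,0,0],
    [0,0,0],
    [0,0,0],
    [0,0,0]
  ],
  "hand": [0,0,0,0,0]
}}

```text
t: 19.2
eef_pos: [583.5, 35.1, 42.6]
eef_rot: [2.307, 2.132, 0.0]
contact_force: [1.0, 0.8, -0.8]
width: 32.7
grasp_force: 60.4
```

>>> {"name": "play_rows", "arguments": {
  "translation": [
    [0,0,0],
    [0,0,0],
    [0,0,0],
    [0,0,0],
    [0,0,0]
  ],
  "delta_rot": [
    [0,0,0],
    [0,0,0],
    [0,0,0],
    [0,0,0],
    [0,0,0]
  ],
  "hand": [0.6,0.6,0.6,0.6,0.6]
}}

```text
t: 19.62
eef_pos: [583.4, 35.0, 42.4]
eef_rot: [2.307, 2.132, 0.0]
contact_force: [0.7, -0.4, -0.3]
width: 51.2
grasp_force: 0.0
```

>>> {"name": "play_rows", "arguments": {
  "translation": [
    [0,0,-0.015],
    [0,0,-0.03],
    [0,0,-0.04],
    [0,0,-0.04],
    [0,0,-0.04]
  ],
  "delta_rot": [
    [0,0,0],
    [0,0,0],
    [0,0,0],
    [0,0,0],
    [0,0,0]
  ],
  "hand": [0.6,0.6,0.6,0.3,0]
}}

```text
t: 20.03
eef_pos: [583.9, 35.0, 83.1]
eef_rot: [2.306, 2.131, 0.002]
contact_force: [0.2, 0.8, 0.5]
width: 28.1
grasp_force: 0.0
```

>>> {"name": "play_rows", "arguments": {
  "translation": [
    [0,0,0],
    [0,0,0],
    [0,0,0],
    [0,0,0],
    [0,0,0]
  ],
  "delta_rot": [
    [0,0,0],
    [0,0,0],
    [0,0,0],
    [0,0,0],
    [0,0,0]
  ],
  "hand": [0,0,0,0,0]
}}

```text
t: 20.45
eef_pos: [583.0, 35.1, 81.7]
eef_rot: [-2.307, -2.131, 0.001]
contact_force: [-0.1, -0.1, -0.3]
width: 0.0
grasp_force: 0.0
```

Run:
```python
from h import *
mv(*pocket(3),62,-.079+np.pi/2)
p=cam("wrist");cv2.imwrite("pics/w5.png",p["pixels"])
```

```text
pos [583.   35.1  81.7] th 1.492 tilt [-0.0009  0.0001] -> trans mm [ 0.4  0.9 19.7]  rotz -0.000 w 0.0 t 20.4
```

View pics/w5.png

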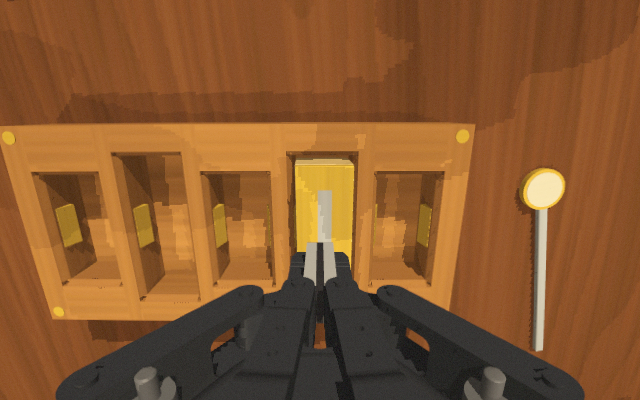

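>>> {"name": "play_rows", "arguments": {
  "translation": [
    [0,0.001,0.007],
    [0,0.001,0.014],
    [0,0.001,0.02],
    [0,0.001,0.024],
    [0,0.001,0.028]
  ],
  "delta_rot": [
    [0,0,0],
    [0,0,0],
    [0,0,0],
    [0,0,0],
    [0,0,0]
  ],
  "hand": [0,0,0,0,0]
}}

```text
t: 20.92
eef_pos: [584.0, 35.0, 53.5]
eef_rot: [-2.307, -2.132, 0.001]
contact_force: [-0.6, 0.2, 0.2]
width: -0.1
grasp_force: 0.6
```

>>> {"name": "play_rows", "arguments": {
  "translation": [
    [0,0,0.002],
    [0,0,0.004],
    [0,0,0.006],
    [0,0,0.008],
    [0,0,0.01]
  ],
  "delta_rot": [
    [0,0,0],
    [0,0,0],
    [0,0,0],
    [0,0,0],
    [0,0,0]
  ],
  "hand": [0,0,0,0,0]
}}

```text
t: 21.33
eef_pos: [584.4, 35.0, 44.3]
eef_rot: [2.307, 2.132, 0.0]
contact_force: [-0.2, -0.1, 1.5]
width: 0.1
grasp_force: 0.5
```

>>> {"name": "play_rows", "arguments": {
  "translation": [
    [0,0,0.0005],
    [0,0,0.001],
    [0,0,0.0015],
    [0,0,0.002],
    [0,0,0.002]
  ],
  "delta_rot": [
    [0,0,0],
    [0,0,0],
    [0,0,0],
    [0,0,0],
    [0,0,0]
  ],
  "hand": [0,0,0,0,0]
}}

```text
t: 21.75
eef_pos: [584.3, 35.0, 42.3]
eef_rot: [-2.307, -2.132, -0.0]
contact_force: [-1.9, -0.5, 0.8]
width: -0.1
grasp_force: 0.5
```

>>> {"name": "play_rows", "arguments": {
  "translation": [
    [0,0,0.0005],
    [0,0,0.001],
    [0,0,0.0015],
    [0,0,0.002],
    [0,0,0.002]
  ],
  "delta_rot": [
    [0,0,0],
    [0,0,0],
    [0,0,0],
    [0,0,0],
    [0,0,0]
  ],
  "hand": [0,0,0,0,0]
}}

```text
t: 22.17
eef_pos: [584.5, 34.9, 42.0]
eef_rot: [-2.307, -2.132, 0.001]
contact_force: [-6.1, 0.7, 11.1]
width: -0.1
grasp_force: 5.3
```

>>> {"name": "play_rows", "arguments": {
  "translation": [
    [0,0,-0.03],
    [0,0,-0.07],
    [0,0,-0.11],
    [0,0,-0.15],
    [0,0,-0.18]
  ],
  "delta_rot": [
    [0,0,0],
    [0,0,0],
    [0,0,0],
    [0,0,0],
    [0,0,0]
  ],
  "hand": [0,0,0.3,0.5,0.75]
}}

```text
t: 22.58
eef_pos: [585.3, 34.9, 224.3]
eef_rot: [2.305, 2.13, 0.005]
contact_force: [0.8, 0.0, 0.4]
width: 35.9
grasp_force: 0.0
```

>>> {"name": "play_rows", "arguments": {
  "translation": [
    [-0.11,0.06,0],
    [-0.11,0.06,0],
    [-0.11,0.06,0],
    [-0.11,0.06,0],
    [-0.11,0.06,0]
  ],
  "delta_rot": [
    [0,0,0],
    [0,0,0],
    [0,0,0],
    [0,0,0],
    [0,0,0]
  ],
  "hand": [0.75,0.75,0.75,0.75,0.75]
}}

```text
t: 23.0
eef_pos: [635.9, -81.4, 219.7]
eef_rot: [-2.31, -2.128, 0.0]
contact_force: [-0.2, -0.5, -0.0]
width: 64.0
grasp_force: 0.0
```

>>> {"name": "play_rows", "arguments": {
  "translation": [
    [0,0,0],
    [0,0,0],
    [0,0,0],
    [0,0,0],
    [0,0,0]
  ],
  "delta_rot": [
    [0,0,0],
    [0,0,0],
    [0,0,0],
    [0,0,0],
    [0,0,0]
  ],
  "hand": [0.75,0.75,0.75,0.75,0.75]
}}

```text
t: 23.42
eef_pos: [635.3, -78.5, 220.5]
eef_rot: [2.306, 2.133, 0.0]
contact_force: [0.7, -0.4, 0.1]
width: 64.4
grasp_force: 0.0
```

Run:
```python
from h import *
p=cam("wrist")
q=block(p,"short",(677,-186.5));mv(q[0],q[1],72,q[2]+np.pi/2)
v=p["pixels"];u=proj(p,[[*pocket(3),42]])[0].astype(int);print(u)
c=v[max(0,u[1]-90):u[1]+90,max(0,u[0]-110):u[0]+110];cv2.imwrite("pics/c6.png",cv2.resize(c,None,fx=3,fy=3))
```

```text
short px [359. 260.] 1712 pose [ 6.76860e+02 -1.86495e+02  2.55000e-01] iou 0.972
pos [635.4 -78.7 220.5] th 1.493 tilt [ 0.0002 -0.    ] -> trans mm [-104.2   49.7  148.5]  rotz -0.333 w 64.3 t 23.5
[259  78]
```

View pics/c6.png

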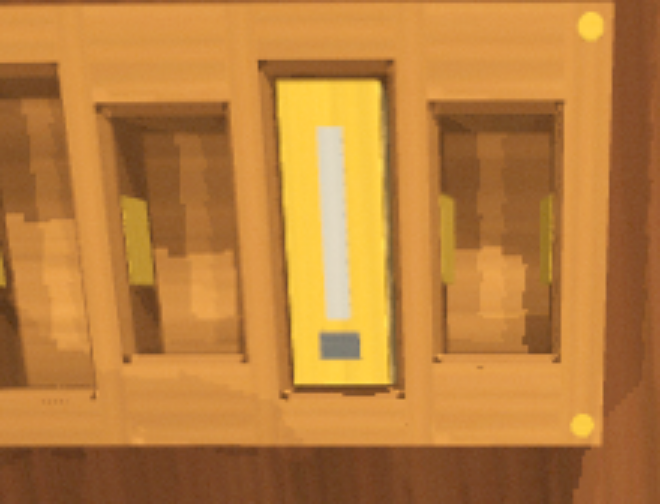

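>>> {"name": "play_rows", "arguments": {
  "translation": [
    [-0.03,0.014,0],
    [-0.06,0.028,0.02],
    [-0.085,0.041,0.045],
    [-0.104,0.05,0.07],
    [-0.104,0.05,0.1]
  ],
  "delta_rot": [
    [0,0,-0.07],
    [0,0,-0.14],
    [0,0,-0.21],
    [0,0,-0.28],
    [0,0,-0.333]
  ],
  "hand": [0.75,0.75,0.75,0.75,0.75]
}}

```text
t: 23.88
eef_pos: [678.9, -191.1, 121.1]
eef_rot: [1.919, 2.481, 0.0]
contact_force: [0.8, 0.3, -0.8]
width: 63.9
grasp_force: 0.0
```

>>> {"name": "play_rows", "arguments": {
  "translation": [
    [0,0,0.025],
    [0,0,0.045],
    [0,0,0.055],
    [0,0,0.055],
    [0,0,0.055]
  ],
  "delta_rot": [
    [0,0,0],
    [0,0,0],
    [0,0,0],
    [0,0,0],
    [0,0,0]
  ],
  "hand": [0.75,0.75,0.75,0.75,0.75]
}}

```text
t: 24.3
eef_pos: [677.2, -186.8, 65.6]
eef_rot: [-1.922, -2.485, 0.0]
contact_force: [-0.0, -0.5, -0.7]
width: 64.2
grasp_force: 0.0
```

>>> {"name": "play_rows", "arguments": {
  "translation": [
    [0,0,0],
    [0,0,0],
    [0,0,0],
    [0,0,0],
    [0,0,0]
  ],
  "delta_rot": [
    [0,0,0],
    [0,0,0],
    [0,0,0],
    [0,0,0],
    [0,0,0]
  ],
  "hand": [0.75,0.75,0.75,0.75,0.75]
}}

```text
t: 24.72
eef_pos: [677.5, -187.2, 66.2]
eef_rot: [1.921, 2.484, 0.001]
contact_force: [0.3, 0.5, 0.1]
width: 63.9
grasp_force: 0.0
```

Run:
```python
from h import *
mv(676.9,-186.5,9,.255+np.pi/2)
```

```text
pos [ 677.5 -187.2   66.2] th 1.825 tilt [ 0.0013 -0.0005] -> trans mm [ 0.8 -0.5 57.2]  rotz -0.001 w 63.9 t 24.7
```

>>> {"name": "play_rows", "arguments": {
  "translation": [
    [0.001,-0.001,0.02],
    [0.001,-0.001,0.04],
    [0.001,-0.001,0.052],
    [0.001,-0.001,0.057],
    [0.001,-0.001,0.057]
  ],
  "delta_rot": [
    [0,0,0],
    [0,0,0],
    [0,0,0],
    [0,0,0],
    [0,0,0]
  ],
  "hand": [0.75,0.75,0.75,0.75,0.75]
}}

```text
t: 25.13
eef_pos: [674.6, -185.8, 6.3]
eef_rot: [-1.92, -2.482, 0.002]
contact_force: [-0.4, -1.2, 0.3]
width: 64.0
grasp_force: 0.0
```

>>> {"name": "play_rows", "arguments": {
  "translation": [
    [0,0,0],
    [0,0,0],
    [0,0,0],
    [0,0,0],
    [0,0,0]
  ],
  "delta_rot": [
    [0,0,0],
    [0,0,0],
    [0,0,0],
    [0,0,0],
    [0,0,0]
  ],
  "hand": [0.2,0.1,0,0,0]
}}

```text
t: 25.55
eef_pos: [677.2, -186.9, 10.2]
eef_rot: [1.92, 2.482, 0.001]
contact_force: [0.6, -0.4, 4.5]
width: 32.8
grasp_force: 61.6
```

>>> {"name": "play_rows", "arguments": {
  "translation": [
    [0,0,0],
    [0,0,0],
    [0,0,0],
    [0,0,0],
    [0,0,0]
  ],
  "delta_rot": [
    [0,0,0],
    [0,0,0],
    [0,0,0],
    [0,0,0],
    [0,0,0]
  ],
  "hand": [0,0,0,0,0]
}}

```text
t: 25.97
eef_pos: [677.2, -186.9, 10.2]
eef_rot: [1.92, 2.483, 0.001]
contact_force: [-0.1, -0.3, 5.2]
width: 32.4
grasp_force: 61.8
```

>>> {"name": "play_rows", "arguments": {
  "translation": [
    [0,0,-0.01],
    [0,0,-0.03],
    [0,0,-0.06],
    [0,0,-0.09],
    [0,0,-0.12]
  ],
  "delta_rot": [
    [0,0,0],
    [0,0,0],
    [0,0,0],
    [0,0,0],
    [0,0,0]
  ],
  "hand": [0,0,0,0,0]
}}

```text
t: 26.38
eef_pos: [674.9, -185.9, 128.8]
eef_rot: [-1.921, -2.483, 0.001]
contact_force: [0.1, -0.5, -0.7]
width: 32.9
grasp_force: 61.1
```

>>> {"name": "play_rows", "arguments": {
  "translation": [
    [0,0,0],
    [0,0,0],
    [0,0,0],
    [0,0,0],
    [0,0,0]
  ],
  "delta_rot": [
    [0,0,0],
    [0,0,0],
    [0,0,0],
    [0,0,0],
    [0,0,0]
  ],
  "hand": [0,0,0,0,0]
}}

```text
t: 26.8
eef_pos: [674.5, -185.8, 125.7]
eef_rot: [-1.92, -2.482, 0.002]
contact_force: [-0.2, -0.2, -0.5]
width: 32.7
grasp_force: 61.1
```

Run:
```python
from h import *
print(pocket(4));mv(*pocket(4),128,-.079+np.pi/2)
```

```text
(np.float64(637.7631612389055), np.float64(31.07687193306072))
pos [ 674.5 -185.8  125.7] th 1.825 tilt [-0.004   0.0016] -> trans mm [219.2  18.9  -1.8]  rotz 0.333 w 32.7 t 26.8
```

>>> {"name": "play_rows", "arguments": {
  "translation": [
    [0.015,0.001,0],
    [0.045,0.004,0],
    [0.075,0.006,0],
    [0.105,0.009,0],
    [0.13,0.011,0]
  ],
  "delta_rot": [
    [0,0,0],
    [0,0,0],
    [0,0,0],
    [0,0,0],
    [0,0,0]
  ],
  "hand": [0,0,0,0,0]
}}

```text
t: 27.22
eef_pos: [652.5, -54.9, 127.1]
eef_rot: [-1.92, -2.484, 0.0]
contact_force: [-0.0, 0.0, -0.2]
width: 33.0
grasp_force: 61.1
```

>>> {"name": "play_rows", "arguments": {
  "translation": [
    [0.025,0.002,0],
    [0.05,0.004,0],
    [0.07,0.006,0],
    [0.08,0.007,0],
    [0.089,0.008,0]
  ],
  "delta_rot": [
    [0,0,0.07],
    [0,0,0.14],
    [0,0,0.21],
    [0,0,0.28],
    [0,0,0.333]
  ],
  "hand": [0,0,0,0,0]
}}

```text
t: 27.63
eef_pos: [637.9, 32.8, 127.2]
eef_rot: [-2.308, -2.129, 0.002]
contact_force: [-0.6, 0.0, -0.0]
width: 32.8
grasp_force: 61.1
```

>>> {"name": "play_rows", "arguments": {
  "translation": [
    [0,0,0.015],
    [0,0,0.03],
    [0,0,0.045],
    [0,0,0.055],
    [0,0,0.055]
  ],
  "delta_rot": [
    [0,0,0],
    [0,0,0],
    [0,0,0],
    [0,0,0],
    [0,0,0]
  ],
  "hand": [0,0,0,0,0]
}}

```text
t: 28.05
eef_pos: [636.1, 30.0, 68.0]
eef_rot: [-2.304, -2.127, 0.009]
contact_force: [-1.0, -1.0, -1.8]
width: 32.9
grasp_force: 61.1
```

>>> {"name": "play_rows", "arguments": {
  "translation": [
    [0,0,0],
    [0,0,0],
    [0,0,0],
    [0,0,0],
    [0,0,0]
  ],
  "delta_rot": [
    [0,0,0],
    [0,0,0],
    [0,0,0],
    [0,0,0],
    [0,0,0]
  ],
  "hand": [0,0,0,0,0]
}}

```text
t: 28.47
eef_pos: [639.9, 30.3, 74.3]
eef_rot: [2.307, 2.131, 0.002]
contact_force: [0.4, -0.1, -0.6]
width: 33.2
grasp_force: 61.1
```

>>> {"name": "play_rows", "arguments": {
  "translation": [
    [0,0,0],
    [0,0,0],
    [0,0,0],
    [0,0,0],
    [0,0,0]
  ],
  "delta_rot": [
    [0,0,0],
    [0,0,0],
    [0,0,0],
    [0,0,0],
    [0,0,0]
  ],
  "hand": [0,0,0,0,0]
}}

```text
t: 28.88
eef_pos: [639.2, 30.4, 73.3]
eef_rot: [-2.307, -2.132, 0.0]
contact_force: [-0.1, 0.6, 0.0]
width: 32.6
grasp_force: 61.1
```

Run:
```python
from h import *
mv(*pocket(4),43,-.079+np.pi/2)
p=cam("wrist");cv2.imwrite("pics/w7.png",p["pixels"])
```

```text
pos [639.2  30.4  73.3] th 1.492 tilt [-0.0001  0.    ] -> trans mm [ 0.5 -1.5 30.3]  rotz 0.000 w 32.6 t 28.9
```

View pics/w7.png

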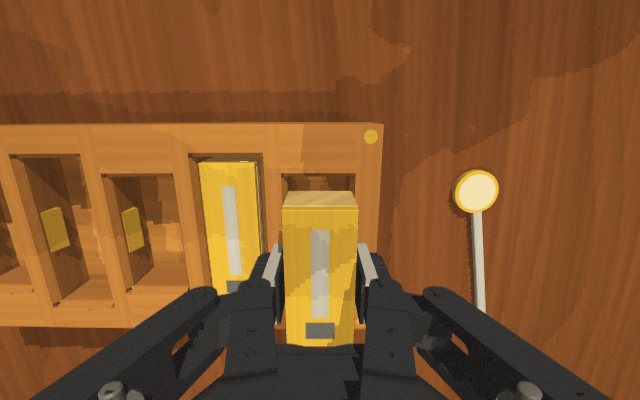

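>>> {"name": "play_rows", "arguments": {
  "translation": [
    [0,-0.001,0.008],
    [0,-0.0015,0.015],
    [0,-0.0015,0.02],
    [0,-0.0015,0.024],
    [0,-0.0015,0.028]
  ],
  "delta_rot": [
    [0,0,0],
    [0,0,0],
    [0,0,0],
    [0,0,0],
    [0,0,0]
  ],
  "hand": [0,0,0,0,0]
}}

```text
t: 29.35
eef_pos: [637.3, 30.5, 44.2]
eef_rot: [-2.307, -2.131, 0.001]
contact_force: [0.1, -0.6, -1.4]
width: 33.0
grasp_force: 61.1
```

>>> {"name": "play_rows", "arguments": {
  "translation": [
    [0,0,0.002],
    [0,0,0.002],
    [0,0,0.002],
    [0,0,0.002],
    [0,0,0.002]
  ],
  "delta_rot": [
    [0,0,0],
    [0,0,0],
    [0,0,0],
    [0,0,0],
    [0,0,0]
  ],
  "hand": [0,0,0,0,0]
}}

```text
t: 29.77
eef_pos: [638.0, 30.5, 43.7]
eef_rot: [2.307, 2.132, 0.001]
contact_force: [0.5, 0.1, -0.7]
width: 33.0
grasp_force: 61.1
```

>>> {"name": "play_rows", "arguments": {
  "translation": [
    [0,0,0],
    [0,0,0],
    [0,0,0],
    [0,0,0],
    [0,0,0]
  ],
  "delta_rot": [
    [0,0,0],
    [0,0,0],
    [0,0,0],
    [0,0,0],
    [0,0,0]
  ],
  "hand": [0.6,0.6,0.6,0.6,0.6]
}}

```text
t: 30.18
eef_pos: [637.8, 30.5, 43.4]
eef_rot: [2.307, 2.132, 0.0]
contact_force: [0.6, 1.0, -0.4]
width: 51.3
grasp_force: 0.0
```

>>> {"name": "play_rows", "arguments": {
  "translation": [
    [0,0,-0.015],
    [0,0,-0.03],
    [0,0,-0.04],
    [0,0,-0.04],
    [0,0,-0.04]
  ],
  "delta_rot": [
    [0,0,0],
    [0,0,0],
    [0,0,0],
    [0,0,0],
    [0,0,0]
  ],
  "hand": [0.6,0.6,0.6,0.3,0]
}}

```text
t: 30.6
eef_pos: [639.1, 30.4, 85.6]
eef_rot: [2.305, 2.13, 0.004]
contact_force: [-0.5, 0.3, -0.2]
width: 27.9
grasp_force: 0.0
```

>>> {"name": "play_rows", "arguments": {
  "translation": [
    [0,0,0],
    [0,0,0],
    [0,0,0],
    [0,0,0],
    [0,0,0]
  ],
  "delta_rot": [
    [0,0,0],
    [0,0,0],
    [0,0,0],
    [0,0,0],
    [0,0,0]
  ],
  "hand": [0,0,0,0,0]
}}

```text
t: 31.02
eef_pos: [637.4, 30.5, 82.7]
eef_rot: [-2.307, -2.131, 0.001]
contact_force: [0.5, -0.4, -0.5]
width: -0.3
grasp_force: 0.0
```

Run:
```python
from h import *
mv(*pocket(4),62,-.079+np.pi/2)
p=cam("wrist");cv2.imwrite("pics/w8.png",p["pixels"][100:350])
```

```text
pos [637.4  30.5  82.7] th 1.492 tilt [-0.0011  0.0001] -> trans mm [ 0.6  0.4 20.7]  rotz -0.000 w -0.3 t 31.0
```

View pics/w8.png

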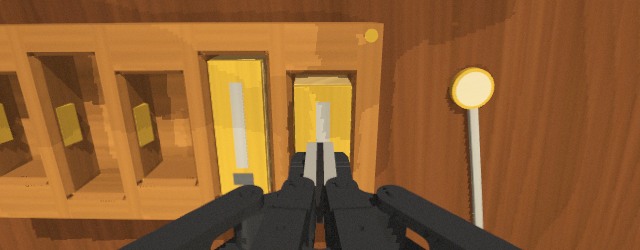

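>>> {"name": "play_rows", "arguments": {
  "translation": [
    [0,0,0.007],
    [0,0,0.014],
    [0,0,0.02],
    [0,0,0.022],
    [0,0,0.024]
  ],
  "delta_rot": [
    [0,0,0],
    [0,0,0],
    [0,0,0],
    [0,0,0],
    [0,0,0]
  ],
  "hand": [0,0,0,0,0]
}}

```text
t: 31.48
eef_pos: [637.3, 30.6, 58.5]
eef_rot: [-2.307, -2.131, 0.001]
contact_force: [-1.1, 0.2, 3.3]
width: 0.2
grasp_force: 1.1
```

>>> {"name": "play_rows", "arguments": {
  "translation": [
    [0,0,0.002],
    [0,0,0.004],
    [0,0,0.006],
    [0,0,0.008],
    [0,0,0.01]
  ],
  "delta_rot": [
    [0,0,0],
    [0,0,0],
    [0,0,0],
    [0,0,0],
    [0,0,0]
  ],
  "hand": [0,0,0,0,0]
}}

```text
t: 31.9
eef_pos: [637.7, 30.5, 49.2]
eef_rot: [2.307, 2.132, 0.0]
contact_force: [-1.4, 0.9, 0.6]
width: 0.3
grasp_force: 0.7
```

>>> {"name": "play_rows", "arguments": {
  "translation": [
    [0,0,0.001],
    [0,0,0.002],
    [0,0,0.003],
    [0,0,0.004],
    [0,0,0.005]
  ],
  "delta_rot": [
    [0,0,0],
    [0,0,0],
    [0,0,0],
    [0,0,0],
    [0,0,0]
  ],
  "hand": [0,0,0,0,0]
}}

```text
t: 32.32
eef_pos: [637.7, 30.5, 44.2]
eef_rot: [-2.307, -2.132, 0.0]
contact_force: [-2.0, 0.3, 1.1]
width: 0.1
grasp_force: 0.7
```

>>> {"name": "play_rows", "arguments": {
  "translation": [
    [0,0,0.0005],
    [0,0,0.001],
    [0,0,0.0015],
    [0,0,0.002],
    [0,0,0.002]
  ],
  "delta_rot": [
    [0,0,0],
    [0,0,0],
    [0,0,0],
    [0,0,0],
    [0,0,0]
  ],
  "hand": [0,0,0,0,0]
}}

```text
t: 32.73
eef_pos: [637.7, 30.5, 42.2]
eef_rot: [-2.307, -2.132, 0.0]
contact_force: [0.0, 0.1, 0.9]
width: -0.0
grasp_force: 0.4
```

>>> {"name": "play_rows", "arguments": {
  "translation": [
    [0,0,0.0005],
    [0,0,0.001],
    [0,0,0.0015],
    [0,0,0.002],
    [0,0,0.0025]
  ],
  "delta_rot": [
    [0,0,0],
    [0,0,0],
    [0,0,0],
    [0,0,0],
    [0,0,0]
  ],
  "hand": [0,0,0,0,0]
}}

```text
t: 33.15
eef_pos: [638.0, 30.5, 42.0]
eef_rot: [-2.307, -2.132, 0.001]
contact_force: [-6.8, -0.5, 14.8]
width: 0.0
grasp_force: 7.2
```

>>> {"name": "play_rows", "arguments": {
  "translation": [
    [0,0,-0.03],
    [0,0,-0.07],
    [0,0,-0.11],
    [0,0,-0.15],
    [0,0,-0.18]
  ],
  "delta_rot": [
    [0,0,0],
    [0,0,0],
    [0,0,0],
    [0,0,0],
    [0,0,0]
  ],
  "hand": [0,0,0.3,0.5,0.75]
}}

```text
t: 33.57
eef_pos: [638.8, 30.5, 223.9]
eef_rot: [2.305, 2.13, 0.005]
contact_force: [1.2, 0.4, 0.3]
width: 36.0
grasp_force: 0.0
```

Run:
```python
from h import *
T=cam("top");S=cam("scene")
for c in(T,S): block(c,"short",(438,-310))
mv(450,-200,230,-.14+np.pi/2)
```

```text
short px [450. 262.] 568 pose [ 4.38694e+02 -3.11132e+02 -1.43000e-01] iou 0.943
short px [197. 174.] 611 pose [ 4.35104e+02 -3.08821e+02 -1.57000e-01] iou 0.946
pos [641.7  30.3 228.5] th 1.492 tilt [ 0.0144 -0.001 ] -> trans mm [-244.7 -172.9   -4. ]  rotz 0.061 w 50.9 t 33.7
```

>>> {"name": "play_rows", "arguments": {
  "translation": [
    [-0.122,-0.086,0],
    [-0.122,-0.086,0],
    [-0.122,-0.086,0],
    [-0.122,-0.086,0],
    [-0.122,-0.086,0]
  ],
  "delta_rot": [
    [0,0,0],
    [0,0,0],
    [0,0,0],
    [0,0,0],
    [0,0,0]
  ],
  "hand": [0.75,0.75,0.75,0.75,0.75]
}}

```text
t: 34.08
eef_pos: [539.9, -87.2, 218.7]
eef_rot: [-2.312, -2.127, 0.003]
contact_force: [0.6, -0.7, 0.4]
width: 64.3
grasp_force: 0.0
```

>>> {"name": "play_rows", "arguments": {
  "translation": [
    [-0.122,-0.086,0],
    [-0.122,-0.086,0],
    [-0.122,-0.086,0],
    [-0.122,-0.086,0],
    [-0.122,-0.086,0]
  ],
  "delta_rot": [
    [0,0,0.061],
    [0,0,0.061],
    [0,0,0.061],
    [0,0,0.061],
    [0,0,0.061]
  ],
  "hand": [0.75,0.75,0.75,0.75,0.75]
}}

```text
t: 34.5
eef_pos: [445.0, -201.7, 219.1]
eef_rot: [2.376, 2.055, -0.002]
contact_force: [-0.4, 0.1, 0.6]
width: 63.9
grasp_force: 0.0
```

>>> {"name": "play_rows", "arguments": {
  "translation": [
    [0,0,0],
    [0,0,0],
    [0,0,0],
    [0,0,0],
    [0,0,0]
  ],
  "delta_rot": [
    [0,0,0],
    [0,0,0],
    [0,0,0],
    [0,0,0],
    [0,0,0]
  ],
  "hand": [0.75,0.75,0.75,0.75,0.75]
}}

```text
t: 34.92
eef_pos: [447.6, -198.4, 219.6]
eef_rot: [-2.369, -2.062, -0.0]
contact_force: [-0.5, 0.8, -1.0]
width: 63.5
grasp_force: 0.0
```

Run:
```python
from h import *
p=cam("wrist")
q=block(p,"short",(437,-310));mv(q[0],q[1],72,q[2]+np.pi/2)
```

```text
short px [324. 264.] 1701 pose [ 4.37458e+02 -3.08038e+02 -1.41000e-01] iou 0.98
pos [ 447.5 -198.5  219.7] th 1.432 tilt [-0.0001  0.0002] -> trans mm [-109.9    5.2  147.7]  rotz 0.002 w 64.0 t 35.0
```

>>> {"name": "play_rows", "arguments": {
  "translation": [
    [-0.03,0.001,0],
    [-0.06,0.003,0.02],
    [-0.09,0.005,0.045],
    [-0.11,0.005,0.07],
    [-0.11,0.005,0.1]
  ],
  "delta_rot": [
    [0,0,0],
    [0,0,0],
    [0,0,0],
    [0,0,0],
    [0,0,0]
  ],
  "hand": [0.75,0.75,0.75,0.75,0.75]
}}

```text
t: 35.38
eef_pos: [437.3, -312.5, 120.4]
eef_rot: [2.37, 2.055, -0.001]
contact_force: [0.2, -0.6, 0.1]
width: 64.3
grasp_force: 0.0
```

>>> {"name": "play_rows", "arguments": {
  "translation": [
    [0,0,0.025],
    [0,0,0.045],
    [0,0,0.05],
    [0,0,0.05],
    [0,0,0.05]
  ],
  "delta_rot": [
    [0,0,0],
    [0,0,0],
    [0,0,0],
    [0,0,0],
    [0,0,0]
  ],
  "hand": [0.75,0.75,0.75,0.75,0.75]
}}

```text
t: 35.8
eef_pos: [437.3, -308.9, 70.7]
eef_rot: [2.37, 2.061, 0.0]
contact_force: [0.0, -0.2, 0.7]
width: 64.3
grasp_force: 0.0
```

>>> {"name": "play_rows", "arguments": {
  "translation": [
    [0,0,0],
    [0,0,0],
    [0,0,0],
    [0,0,0],
    [0,0,0]
  ],
  "delta_rot": [
    [0,0,0],
    [0,0,0],
    [0,0,0],
    [0,0,0],
    [0,0,0]
  ],
  "hand": [0.75,0.75,0.75,0.75,0.75]
}}

```text
t: 36.22
eef_pos: [436.9, -309.0, 70.5]
eef_rot: [2.37, 2.06, 0.0]
contact_force: [0.6, 0.2, 1.5]
width: 64.4
grasp_force: 0.0
```

Run:
```python
from h import *
mv(437.5,-308,9,-.141+np.pi/2)
```

```text
pos [ 436.9 -309.    70.5] th 1.431 tilt [ 0.0009 -0.0008] -> trans mm [ 1.1  0.4 61.5]  rotz 0.001 w 64.4 t 36.2
```

>>> {"name": "play_rows", "arguments": {
  "translation": [
    [0.001,0,0.02],
    [0.001,0,0.04],
    [0.001,0,0.055],
    [0.001,0,0.061],
    [0.001,0,0.061]
  ],
  "delta_rot": [
    [0,0,0],
    [0,0,0],
    [0,0,0],
    [0,0,0],
    [0,0,0]
  ],
  "hand": [0.75,0.75,0.75,0.75,0.75]
}}

```text
t: 36.63
eef_pos: [435.7, -306.7, 7.1]
eef_rot: [-2.369, -2.058, 0.001]
contact_force: [-0.1, -0.3, 0.2]
width: 64.2
grasp_force: 0.0
```

>>> {"name": "play_rows", "arguments": {
  "translation": [
    [0,0,0],
    [0,0,0],
    [0,0,0],
    [0,0,0],
    [0,0,0]
  ],
  "delta_rot": [
    [0,0,0],
    [0,0,0],
    [0,0,0],
    [0,0,0],
    [0,0,0]
  ],
  "hand": [0.2,0.1,0,0,0]
}}

```text
t: 37.05
eef_pos: [437.9, -308.8, 10.5]
eef_rot: [2.369, 2.059, 0.001]
contact_force: [0.1, -0.2, 5.8]
width: 32.8
grasp_force: 61.2
```

>>> {"name": "play_rows", "arguments": {
  "translation": [
    [0,0,0],
    [0,0,0],
    [0,0,0],
    [0,0,0],
    [0,0,0]
  ],
  "delta_rot": [
    [0,0,0],
    [0,0,0],
    [0,0,0],
    [0,0,0],
    [0,0,0]
  ],
  "hand": [0,0,0,0,0]
}}

```text
t: 37.47
eef_pos: [437.8, -308.8, 10.5]
eef_rot: [2.369, 2.059, 0.0]
contact_force: [0.5, 0.3, 6.7]
width: 33.0
grasp_force: 61.3
```

>>> {"name": "play_rows", "arguments": {
  "translation": [
    [0,0,-0.01],
    [0,0,-0.03],
    [0,0,-0.06],
    [0,0,-0.09],
    [0,0,-0.12]
  ],
  "delta_rot": [
    [0,0,0],
    [0,0,0],
    [0,0,0],
    [0,0,0],
    [0,0,0]
  ],
  "hand": [0,0,0,0,0]
}}

```text
t: 37.88
eef_pos: [436.0, -307.1, 129.7]
eef_rot: [-2.37, -2.059, 0.0]
contact_force: [0.4, -1.3, -0.2]
width: 32.9
grasp_force: 60.6
```

>>> {"name": "play_rows", "arguments": {
  "translation": [
    [0,0,0],
    [0,0,0],
    [0,0,0],
    [0,0,0],
    [0,0,0]
  ],
  "delta_rot": [
    [0,0,0],
    [0,0,0],
    [0,0,0],
    [0,0,0],
    [0,0,0]
  ],
  "hand": [0,0,0,0,0]
}}

```text
t: 38.3
eef_pos: [435.7, -306.8, 126.7]
eef_rot: [-2.369, -2.058, 0.001]
contact_force: [0.8, 0.9, -0.7]
width: 32.9
grasp_force: 60.6
```

Run:
```python
from h import *
print(pocket(0),pocket(2));mv(*pocket(0),128,-.079+np.pi/2);mv(*pocket(2),128,-.079+np.pi/2)
```

```text
(np.float64(422.4368387610946), np.float64(48.12312806693929)) (np.float64(530.1), np.float64(39.6))
pos [ 435.7 -306.8  126.7] th 1.431 tilt [-0.0027  0.0026] -> trans mm [ 3.496e+02 -6.270e+01 -3.000e-01]  rotz -0.061 w 32.9 t 38.3
pos [ 435.7 -306.8  126.7] th 1.431 tilt [-0.0027  0.0026] -> trans mm [356.2  45.1  -0.6]  rotz -0.061 w 32.9 t 38.3
```

>>> {"name": "play_rows", "arguments": {
  "translation": [
    [0.015,0.002,0],
    [0.045,0.006,0],
    [0.075,0.009,0],
    [0.105,0.013,0],
    [0.13,0.016,0]
  ],
  "delta_rot": [
    [0,0,0],
    [0,0,0],
    [0,0,0],
    [0,0,0],
    [0,0,0]
  ],
  "hand": [0,0,0,0,0]
}}

```text
t: 38.72
eef_pos: [470.2, -179.2, 127.3]
eef_rot: [-2.369, -2.059, 0.001]
contact_force: [0.5, 0.5, -1.1]
width: 33.0
grasp_force: 60.6
```

>>> {"name": "play_rows", "arguments": {
  "translation": [
    [0.03,0.004,0],
    [0.06,0.008,0],
    [0.09,0.011,0],
    [0.115,0.015,0],
    [0.14,0.018,0]
  ],
  "delta_rot": [
    [0,0,0],
    [0,0,0],
    [0,0,0],
    [0,0,0],
    [0,0,0]
  ],
  "hand": [0,0,0,0,0]
}}

```text
t: 39.13
eef_pos: [507.5, -43.5, 127.4]
eef_rot: [-2.369, -2.06, 0.002]
contact_force: [0.3, -0.8, 0.1]
width: 33.0
grasp_force: 60.6
```

>>> {"name": "play_rows", "arguments": {
  "translation": [
    [0.025,0.003,0],
    [0.05,0.006,0],
    [0.07,0.009,0],
    [0.08,0.01,0],
    [0.086,0.011,0]
  ],
  "delta_rot": [
    [0,0,-0.02],
    [0,0,-0.04],
    [0,0,-0.061],
    [0,0,-0.061],
    [0,0,-0.061]
  ],
  "hand": [0,0,0,0,0]
}}

```text
t: 39.55
eef_pos: [530.4, 39.6, 127.6]
eef_rot: [-2.305, -2.132, 0.003]
contact_force: [0.3, 0.7, -0.9]
width: 32.7
grasp_force: 60.6
```

>>> {"name": "play_rows", "arguments": {
  "translation": [
    [0,0,0.015],
    [0,0,0.03],
    [0,0,0.045],
    [0,0,0.055],
    [0,0,0.055]
  ],
  "delta_rot": [
    [0,0,0],
    [0,0,0],
    [0,0,0],
    [0,0,0],
    [0,0,0]
  ],
  "hand": [0,0,0,0,0]
}}

```text
t: 39.97
eef_pos: [528.6, 37.9, 70.6]
eef_rot: [-2.306, -2.128, 0.007]
contact_force: [-0.8, 0.0, -1.8]
width: 32.8
grasp_force: 60.6
```

>>> {"name": "play_rows", "arguments": {
  "translation": [
    [0,0,0],
    [0,0,0],
    [0,0,0],
    [0,0,0],
    [0,0,0]
  ],
  "delta_rot": [
    [0,0,0],
    [0,0,0],
    [0,0,0],
    [0,0,0],
    [0,0,0]
  ],
  "hand": [0,0,0,0,0]
}}

```text
t: 40.38
eef_pos: [531.6, 38.4, 74.7]
eef_rot: [2.307, 2.131, 0.002]
contact_force: [0.3, 0.2, -0.8]
width: 32.8
grasp_force: 60.6
```

>>> {"name": "play_rows", "arguments": {
  "translation": [
    [0,0,0],
    [0,0,0],
    [0,0,0],
    [0,0,0],
    [0,0,0]
  ],
  "delta_rot": [
    [0,0,0],
    [0,0,0],
    [0,0,0],
    [0,0,0],
    [0,0,0]
  ],
  "hand": [0,0,0,0,0]
}}

```text
t: 40.8
eef_pos: [531.0, 38.5, 73.8]
eef_rot: [-2.307, -2.132, 0.0]
contact_force: [0.7, -0.1, -0.5]
width: 32.8
grasp_force: 60.6
```

Run:
```python
from h import *
mv(*pocket(2),43.5,-.079+np.pi/2)
p=cam("wrist");cv2.imwrite("pics/w9.png",p["pixels"])
```

```text
pos [531.   38.5  73.8] th 1.492 tilt [-0.0001  0.    ] -> trans mm [ 1.  -0.9 30.3]  rotz 0.000 w 32.8 t 40.8
```

View pics/w9.png

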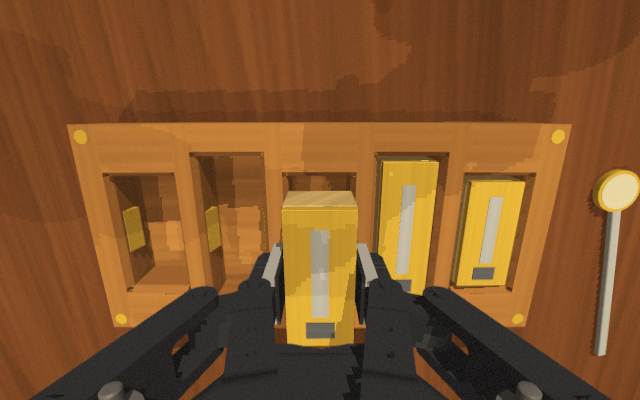

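>>> {"name": "play_rows", "arguments": {
  "translation": [
    [0,-0.001,0.008],
    [0,-0.001,0.015],
    [0,-0.001,0.02],
    [0,-0.001,0.024],
    [0,-0.001,0.028]
  ],
  "delta_rot": [
    [0,0,0],
    [0,0,0],
    [0,0,0],
    [0,0,0],
    [0,0,0]
  ],
  "hand": [0,0,0,0,0]
}}

```text
t: 41.27
eef_pos: [529.6, 38.6, 44.8]
eef_rot: [-2.307, -2.131, 0.001]
contact_force: [-0.7, -0.0, -0.1]
width: 32.6
grasp_force: 60.6
```

>>> {"name": "play_rows", "arguments": {
  "translation": [
    [0,0,0.002],
    [0,0,0.002],
    [0,0,0.002],
    [0,0,0.002],
    [0,0,0.002]
  ],
  "delta_rot": [
    [0,0,0],
    [0,0,0],
    [0,0,0],
    [0,0,0],
    [0,0,0]
  ],
  "hand": [0,0,0,0,0]
}}

```text
t: 41.68
eef_pos: [530.2, 38.5, 44.1]
eef_rot: [2.307, 2.132, 0.0]
contact_force: [0.9, 0.3, -0.8]
width: 32.4
grasp_force: 60.6
```

>>> {"name": "play_rows", "arguments": {
  "translation": [
    [0,0,0],
    [0,0,0],
    [0,0,0],
    [0,0,0],
    [0,0,0]
  ],
  "delta_rot": [
    [0,0,0],
    [0,0,0],
    [0,0,0],
    [0,0,0],
    [0,0,0]
  ],
  "hand": [0.6,0.6,0.6,0.6,0.6]
}}

```text
t: 42.1
eef_pos: [530.1, 38.5, 43.9]
eef_rot: [2.307, 2.132, 0.0]
contact_force: [0.0, 0.2, -0.3]
width: 51.2
grasp_force: 0.0
```

>>> {"name": "play_rows", "arguments": {
  "translation": [
    [0,0,-0.015],
    [0,0,-0.03],
    [0,0,-0.04],
    [0,0,-0.04],
    [0,0,-0.04]
  ],
  "delta_rot": [
    [0,0,0],
    [0,0,0],
    [0,0,0],
    [0,0,0],
    [0,0,0]
  ],
  "hand": [0.6,0.6,0.6,0.3,0]
}}

```text
t: 42.52
eef_pos: [530.6, 38.5, 84.5]
eef_rot: [2.307, 2.131, 0.002]
contact_force: [0.0, 0.9, -1.0]
width: 27.9
grasp_force: 0.0
```

>>> {"name": "play_rows", "arguments": {
  "translation": [
    [0,0,0],
    [0,0,0],
    [0,0,0],
    [0,0,0],
    [0,0,0]
  ],
  "delta_rot": [
    [0,0,0],
    [0,0,0],
    [0,0,0],
    [0,0,0],
    [0,0,0]
  ],
  "hand": [0,0,0,0,0]
}}

```text
t: 42.93
eef_pos: [529.7, 38.6, 83.3]
eef_rot: [-2.307, -2.132, 0.001]
contact_force: [-0.1, -0.4, 0.5]
width: -0.1
grasp_force: 0.0
```

Run:
```python
from h import *
mv(*pocket(2),62,-.079+np.pi/2)
p=cam("wrist");u=proj(p,[[*pocket(2),42]])[0]
m,st,ce=comp(p,u-[0,20]);print(st,ce,u)
```

```text
pos [529.7  38.6  83.3] th 1.492 tilt [-0.0009  0.0001] -> trans mm [ 1.1  0.3 21.3]  rotz -0.000 w -0.1 t 42.9
[ 292  173   60   84 3661] [321.2769735  209.34853865] [320.57717632 229.8451858 ]
```

Block sits in pocket 2 on its ramps (plate columns 292–352), so press it home.

>>> {"name": "play_rows", "arguments": {
  "translation": [
    [0.001,0,0.007],
    [0.001,0,0.014],
    [0.001,0,0.02],
    [0.001,0,0.022],
    [0.001,0,0.024]
  ],
  "delta_rot": [
    [0,0,0],
    [0,0,0],
    [0,0,0],
    [0,0,0],
    [0,0,0]
  ],
  "hand": [0,0,0,0,0]
}}

```text
t: 43.4
eef_pos: [529.7, 39.6, 59.0]
eef_rot: [-2.307, -2.131, 0.001]
contact_force: [0.2, 0.4, 2.7]
width: 0.0
grasp_force: 0.9
```

>>> {"name": "play_rows", "arguments": {
  "translation": [
    [0,0,0.002],
    [0,0,0.004],
    [0,0,0.006],
    [0,0,0.008],
    [0,0,0.01]
  ],
  "delta_rot": [
    [0,0,0],
    [0,0,0],
    [0,0,0],
    [0,0,0],
    [0,0,0]
  ],
  "hand": [0,0,0,0,0]
}}

```text
t: 43.82
eef_pos: [530.1, 39.5, 49.7]
eef_rot: [2.307, 2.132, 0.0]
contact_force: [-0.2, 0.3, 1.2]
width: 0.0
grasp_force: 0.6
```

>>> {"name": "play_rows", "arguments": {
  "translation": [
    [0,0,0.001],
    [0,0,0.002],
    [0,0,0.003],
    [0,0,0.004],
    [0,0,0.005]
  ],
  "delta_rot": [
    [0,0,0],
    [0,0,0],
    [0,0,0],
    [0,0,0],
    [0,0,0]
  ],
  "hand": [0,0,0,0,0]
}}

```text
t: 44.23
eef_pos: [530.1, 39.6, 44.7]
eef_rot: [-2.307, -2.132, 0.0]
contact_force: [-0.3, -0.5, 1.3]
width: 0.3
grasp_force: 0.6
```

>>> {"name": "play_rows", "arguments": {
  "translation": [
    [0,0,0.0005],
    [0,0,0.001],
    [0,0,0.0015],
    [0,0,0.002],
    [0,0,0.0025]
  ],
  "delta_rot": [
    [0,0,0],
    [0,0,0],
    [0,0,0],
    [0,0,0],
    [0,0,0]
  ],
  "hand": [0,0,0,0,0]
}}

```text
t: 44.65
eef_pos: [530.1, 39.6, 42.3]
eef_rot: [-2.307, -2.132, 0.0]
contact_force: [-1.8, -0.5, 1.1]
width: 0.3
grasp_force: 0.6
```

>>> {"name": "play_rows", "arguments": {
  "translation": [
    [0,0,0.0005],
    [0,0,0.001],
    [0,0,0.0015],
    [0,0,0.002],
    [0,0,0.002]
  ],
  "delta_rot": [
    [0,0,0],
    [0,0,0],
    [0,0,0],
    [0,0,0],
    [0,0,0]
  ],
  "hand": [0,0,0,0,0]
}}

```text
t: 45.07
eef_pos: [530.2, 39.5, 42.0]
eef_rot: [-2.307, -2.132, 0.001]
contact_force: [-6.6, -0.1, 12.5]
width: 0.6
grasp_force: 6.1
```

>>> {"name": "play_rows", "arguments": {
  "translation": [
    [0,0,-0.03],
    [0,0,-0.07],
    [0,0,-0.11],
    [0,0,-0.15],
    [0,0,-0.19]
  ],
  "delta_rot": [
    [0,0,0],
    [0,0,0],
    [0,0,0],
    [0,0,0],
    [0,0,0]
  ],
  "hand": [0,0,0,0.2,0.3]
}}

```text
t: 45.48
eef_pos: [529.8, 39.6, 232.0]
eef_rot: [2.307, 2.132, 0.0]
contact_force: [1.2, -0.4, 0.2]
width: 23.5
grasp_force: 0.0
```

>>> {"name": "play_rows", "arguments": {
  "translation": [
    [-0.16,0,0],
    [-0.16,0,0],
    [-0.16,0,0],
    [-0.16,0,0],
    [-0.16,0,0]
  ],
  "delta_rot": [
    [0,0,0],
    [0,0,0],
    [0,0,0],
    [0,0,0],
    [0,0,0]
  ],
  "hand": [0.3,0.3,0.3,0.3,0.3]
}}

```text
t: 45.9
eef_pos: [516.9, -125.1, 230.3]
eef_rot: [2.312, 2.123, -0.002]
contact_force: [-0.3, -0.6, 0.4]
width: 25.5
grasp_force: 0.0
```

>>> {"name": "play_rows", "arguments": {
  "translation": [
    [0,0,0],
    [0,0,0],
    [0,0,0],
    [0,0,0],
    [0,0,0]
  ],
  "delta_rot": [
    [0,0,0],
    [0,0,0],
    [0,0,0],
    [0,0,0],
    [0,0,0]
  ],
  "hand": [0.3,0.3,0.3,0.3,0.3]
}}

```text
t: 46.32
eef_pos: [517.6, -118.8, 230.2]
eef_rot: [-2.305, -2.134, -0.0]
contact_force: [1.0, 0.7, 0.8]
width: 26.1
grasp_force: 0.0
```

Run:
```python
from h import *
p=cam("wrist");T=cam("top");S=cam("scene")
def crop(c,x,w,z):
    u=proj(c,[x])[0].astype(int);a=c["pixels"][max(0,u[1]-w*3//8):u[1]+w*3//8,max(0,u[0]-w//2):u[0]+w//2];return cv2.resize(a,(400,300))
print(np.round(proj(p,[[530,40,42]])))
cv2.imwrite("pics/end.png",np.vstack([np.hstack([crop(p,[560,40,42],240,42),crop(T,[530,40,42],200,0)]),np.hstack([crop(S,[530,40,42],200,0),crop(T,[520,100,0],560,0)])]))
d=eyes.regions_of("corner",T)[0];print("corner",np.round(fit([(T,d["mask"])],"corner",[500,341,3.14],5)[0],3))
```

```text
[[320.  25.]]
corner [499.16 341.1    3.13]
```

View pics/end.png

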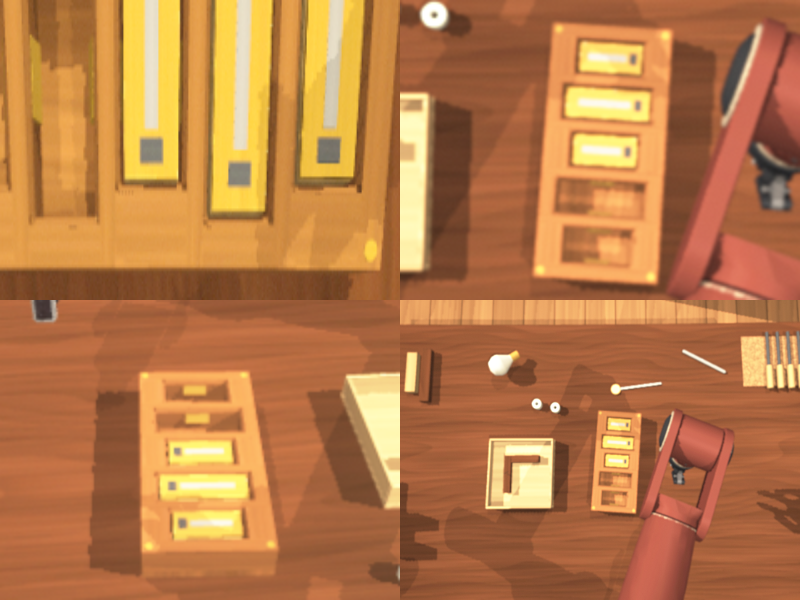

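```bash
python3 -c "
from plant import workorder
print(workorder.finish_job())"
```

```text
the job is handed in; nothing more can be done
None
```

The walnut corner lies flat in the middle of the scrap tray, and all three reed blocks found on the bench (one long, two short) are pressed home, plate up, in pockets 2, 3 and 4. The mirror and bushes were not touched, and the job was handed in at about 46 s; no verdict came back.

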